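Swing a jig plate home against its stop and lock it with the holding lever

ROBOT

A 6-joint arm with a two-finger parallel gripper is mounted at the origin on a cart in front of the work surface, level with it; the furniture and walls round the work are solid. World frame = base frame: x ahead of the robot, y to its left, z up, the work surface at z = 0. Lengths are in m, angles in degrees, forces in N, time in s.
With the tool pointing down it reaches from about 0.25 to 0.725 m from the base axis. Payload 9.7 kg.
Tool frame: the origin (TCP) lies midway between the tips of the shut fingers; the grasp point (between the pads) lies 19 mm behind it; y points along the fingers, x is the direction in which the jaws open and shut, and the axes are right-handed (so a half turn about y gives the same grasp; the last joint's range is limited). The gripper opens to 85 mm and grips with 20 to 120 N. Pads are 22 mm wide; open, the fingers measure 114 mm over their backs; the gripper's body (76 mm by 85 mm) begins 54 mm behind the grasp point. The pads swing forward as they close: fully open they stand 13 mm farther back than shut.
Start: joints at [74.656, 4.979, 10.078, 95.1, 0, 90], TCP at [0.146, 0.53, 0.231] pointing down, gripper open.
Joint ranges: [-179.16, 179.16], [-48.56, 103.87], [-65.8, 70.77], [-126.05, 130.52], [-82.76, 87.17], [-180, 180]. Speed limits (degrees/s): [127.2, 127.2, 147.25, 180, 180, 180].

INTERFACE

Orientations are given as [roll, pitch, yaw] about the fixed x, y, z axes, in that order (R = Rz(yaw) Ry(pitch) Rx(roll)).
In Python, from workcell import get_obs, camera, job_done gives the robot as it stands.
- The arm moves only by the tool play_rows, never from a script. Its argument "moves" is a list of rows, each a list of 3 entries, a list of its own where there are three numbers: the turn, a rotation vector about the tool's x, y, z in degrees, then the shift along the tool's x, y, z in m, then the opening in per cent of the stroke, from 0 (shut) to 100 (fully open). A call has exactly 5 rows; each row is the pose to reach, as a shift and turn from the pose commanded when the call began, along the tool's axes at that moment; what a row does not reach only later rows make up. A row lasts 1/10 s, in which the tool goes at most 50 mm and 8.59 degrees, less where a joint would pass 70% of its speed; a pose out of reach is approached as far as the arm can. A call with a gripper value outside its range is refused whole. The fingers move at their own pace and stop on an object; "grip_force" is the grip in N (left out, the last holds). Time passes only in rows, so rows that repeat a pose let the fingers close, or fill a call up. It gives the time, the measured TCP pose, the force and the opening at its end, in the units of the state.
- get_obs(): the state, without advancing time (a new reading comes with each control period).
- camera(name): name is "side" or "top"; returns a dict with "img" (384x512x3 uint8, red, green, blue), "fov_y" (degrees; the focal length in pixels is half the picture's height over the tangent of half this angle, whatever the lens; pixels are square), "cx", "cy" (the principal point, pixels), "k1" (the pictures are not rectified: a ray, as slopes to the right and down, at radius r is drawn at 1 + k1 r^2 times it, then the intrinsics apply), "world_from_camera" (4x4, takes a point from camera to world coordinates). Camera axes: x right, y up, looking along -z (the intrinsics and any distortion apply to the point x, -y, -z); pixel columns grow to the right and rows downward; lengths in m; the calibration is good to about 2 mm. A picture is of the moment at which its call begins. There is no depth.
- job_done(): hands the job in, once; it reports no verdict.
The state is a dict: "time": time; "q": joint angles; "qd": joint speeds; "joint_efforts": joint torques, N m; "ee_pos": TCP position; "tcp_rot": TCP orientation; "wrist_force": force on the tool from outside, world axes, zero at the start; "torque": the same for the moment, N m; "opening": finger opening in m.
Only numpy, scipy, OpenCV 4.12 (cv2) and the standard library are available. Lean on these libraries where they do the work, as an engineer would, in place of code of your own. Each camera call takes 0.05 s, during which the arm holds its last target.

TASK

Push the aluminium jig plate so that it pivots about its pin until its far edge bears on the brass stop screw, and hold it pressed there for half a second with about 10 newtons, never more than 20. Then swing the red holding lever round by its black handle until its steel nose rests against the plate's near edge, gently enough that the screw still takes no more than 20 newtons, and let go with the plate still against the screw. Leave the tape, the tally counter and the marker beside the jig where they are.

Things in the scene. Friction and masses are not known exactly. Their poses are not given: they have to be found in the camera images.
- jig: grey base, 8 mm thick, bolted down. Origin on the worktop under the axis of the upright pivot pin (14 mm across, 25 mm head, top 35 mm above the worktop). +x is the far side, where the stop stands; -y runs along the plate to its free end. The base spans x = -120 to +92, y = +35 to -150 mm, with a tongue to y = -210 mm (x -120 to +10). Carries pin and lever.
- plate: loose aluminium plate 70 x 160 x 16 mm, lying on the greased base (top 24 mm above the worktop), its hole over the pivot pin with 0.8 mm play; the pin's head holds it down. Origin on the hole's axis, underside. Spans own x = -16 (near edge) to +54 mm (far edge), y = +16 to -144 mm (free end). Starts turned 0.3 to 0.55 rad clockwise from the jig's heading; home within 0.07 rad of it.
- push_pt (a point): where to push the plate, towards plate +x: its near edge face by the free corner, plate x = -16, y = -115 mm, 16 mm above the worktop, by a yellow line on top. Plate 0.4 to 0.85 kg on a greased base: about 1 N here turns it. On its top two white housings in black nests (plate x +3 to +43, y -20 to -98 mm) reach 40 mm above the worktop.
- stop_tip (a point): end of the brass stop screw (10 mm across, axis 16 mm above the worktop), pointing to the jig's -x; fixed, but set differently each time. The plate touches it when this point is at x = +54 mm in the plate's frame. Rigid: once touching, a millimetre of further push adds 10 N or more, so feel for it.
- lever (a joint): angle of the red holding lever, rad. 0: arm along the jig's +y; grows anticlockwise seen from above: at 1.57 the arm points along the jig's -x (open). Starts at 1.45 to 1.9; closes clockwise until the nose meets the plate's near edge at about -0.4 to -0.8 (limits -1.0 and 2.0). Friction 0.2 N m (4 N at the handle) holds it where it is left.
- lever_pivot (a point): the lever's pivot axis, on the top face of the grey base (8 mm above the worktop), at jig x = -55, y = -165 mm
- nose (a point): centre of the lever's round steel nose (radius 8 mm, from 11 to 22 mm above the worktop), 55 mm from the pivot axis. It touches the plate when this point is at x = -24 mm in the plate's frame.
- handle (a point): centre of the lever's upright black round handle, directly above the nose: 12 mm across, from 34 to 81 mm above the worktop, centre 57.5 mm; it may be gripped or pushed from any side
- tape_red: loose roll of red tape, 60 mm across, 18 mm high, lying on the worktop; origin centre of its underside; leave alone
- tally_counter: loose light grey tally counter, 42 x 54 x 48 mm; origin in its underside; leave alone
- marker_blue: loose marker with a blue cap, 117 x 12 x 12 mm, lying along its own y; origin under its middle; leave alone
- stop: the fixed stop as a whole (blue block with the brass screw); origin on the worktop straight below the screw's end, axes like the jig's

How it is judged (in metres and radians):
On the way:
1. with the lever still open, the plate is pressed on the stop screw with at least 4 N for 0.4 s (contact force between plate and stop above 4 N and value of joint lever above 1 rad), for 0.4 s.
At the end, for the whole second after the job is handed in: The plate, still on its pin and at rest, bears on the stop screw (gap under 1.5 mm) and the lever's nose rests against its near edge by the free end (gap under 2.5 mm); nothing is held (x of stop_tip in the frame of plate below 0.0555 m and x of nose in the frame of plate above -0.0265 m and y of nose in the frame of plate below -0.09 m and horizontal distance between plate and jig below 0.004 m and linear speed of plate below 0.01 m/s and contact force between the fingers and anything else below 0.3 N); the robot touches nothing.
It fails at once if the plate is pressed on the stop screw with more than 20 N (contact force between plate and stop above 20 N).
It fails at once if the roll of red tape is moved more than 15 mm (distance of tape_red from where it was at the start of the episode above 0.015 m).
It fails at once if the tally counter is moved more than 15 mm (distance of tally_counter from where it was at the start of the episode above 0.015 m).
It fails at once if the blue marker is moved more than 15 mm (distance of marker_blue from where it was at the start of the episode above 0.015 m).
It also fails if it takes over 72 s, if anything falls off the work surface, if the arm or the gripper's body presses on something with over 40 N, if the wrist force passes 120 N, or if a joint passes its speed limit or range.

## Working session

There is one attempt and no reset: what is moved stays moved. The work goes in short steps, Python scripts to look and compute and a tool call to move; the robot and the scene stay as the last step left them, time stands still between calls to the robot, and variables do not carry over. Pictures are saved under pics/ and viewed, and the job is handed in when it is done.

Besides the shell and the picture viewer there is one more tool, called after "Emit:" as a command line: name --argument value ..., lists and objects as JSON in quotes. play_rows: Moves the arm, as the interface text tells. Its arguments: {"type":"object","properties":{"moves":{"type":"array"},"grip_force":{"type":"number"}},"required":["moves"]}

```bash
mkdir -p pics; ls; python3 - <<'E'
from workcell import get_obs, camera
import cv2
o=get_obs(); print({k:v for k,v in o.items()})
for n in ("side","top"):
    c=camera(n); cv2.imwrite(f"pics/{n}0.png",c["img"][:,:,::-1])
    print(n,{k:v for k,v in c.items() if k!="img"})
E
```

```text
pics
{'time': 0.0, 'q': array([7.46571397e+01, 5.01119970e+00, 1.00334655e+01, 9.51003904e+01,
       1.48786352e-03, 8.99974584e+01]), 'qd': array([-0.12110013, -0.135511  ,  0.0465217 , -0.04492735,  0.0469643 ,
        0.0022935 ]), 'joint_efforts': array([-9.76637202e-04, -5.20390463e+01,  4.64798355e+01,  1.62575272e-02,
        4.03416095e-06, -8.15548162e-06]), 'ee_pos': array([0.14545594, 0.5301669 , 0.23057327]), 'tcp_rot': array([-8.99985087e+01,  7.81244777e-02,  7.46596813e+01]), 'wrist_force': array([-1.18347071, -1.07766729, -0.55461105]), 'torque': array([-2.17512074e-02,  5.25245018e-02, -2.92163551e-06]), 'opening': 0.08552128227459721}
side {'fov_y': 49.460954957996165, 'cx': 250.80543069422507, 'cy': 191.16155848948176, 'k1': -0.13566611465619843, 'world_from_camera': array([[ 0.95638517,  0.15479262, -0.24772293,  0.32174818],
       [-0.2916486 ,  0.55357639, -0.78006043, -0.67390368],
       [ 0.01638596,  0.81828627,  0.5745773 ,  0.57530953],
       [ 0.        ,  0.        ,  0.        ,  1.        ]])}
top {'fov_y': 46.035145474559144, 'cx': 258.4172203569242, 'cy': 191.51435342612342, 'k1': -0.06830225197862681, 'world_from_camera': array([[-1.27679725e-02,  9.88403799e-01, -1.51310636e-01,
         3.75936363e-01],
       [-9.99866944e-01, -1.41567278e-02, -8.10445295e-03,
        -3.65738426e-04],
       [-1.01525356e-02,  1.51187025e-01,  9.88453039e-01,
         9.49919971e-01],
       [ 0.00000000e+00,  0.00000000e+00,  0.00000000e+00,
         1.00000000e+00]])}
```

View pics/side0.png

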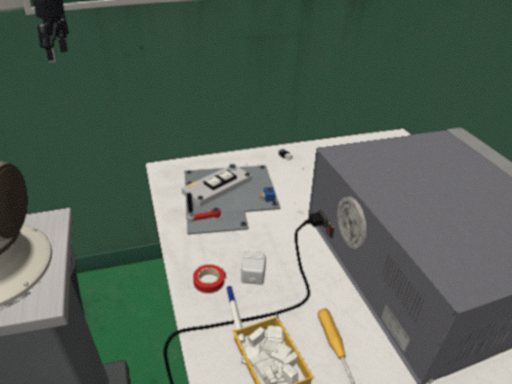

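View pics/top0.png

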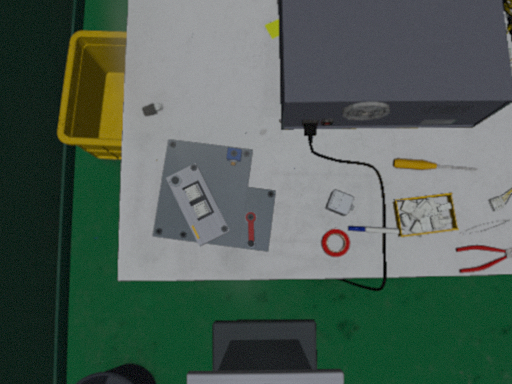

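```bash
python3 - <<'E'
import cv2
a=cv2.imread("pics/top0.png")[130:260,140:290]; cv2.imwrite("pics/top0z.png",cv2.resize(a,None,fx=5,fy=5,interpolation=cv2.INTER_CUBIC)[:600])
a=cv2.imread("pics/side0.png")[135:245,150:310]; cv2.imwrite("pics/side0z.png",cv2.resize(a,None,fx=5,fy=5,interpolation=cv2.INTER_CUBIC))
E
```

```text
(no output)
```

View pics/top0z.png

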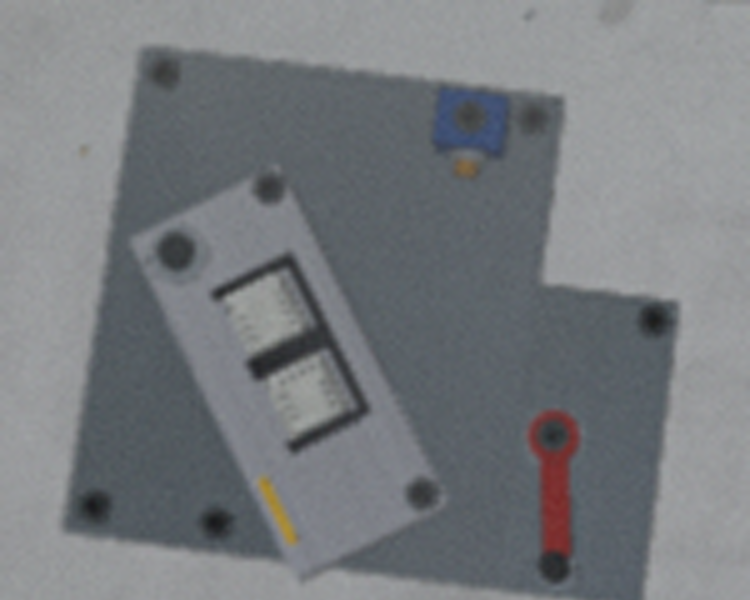

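View pics/side0z.png

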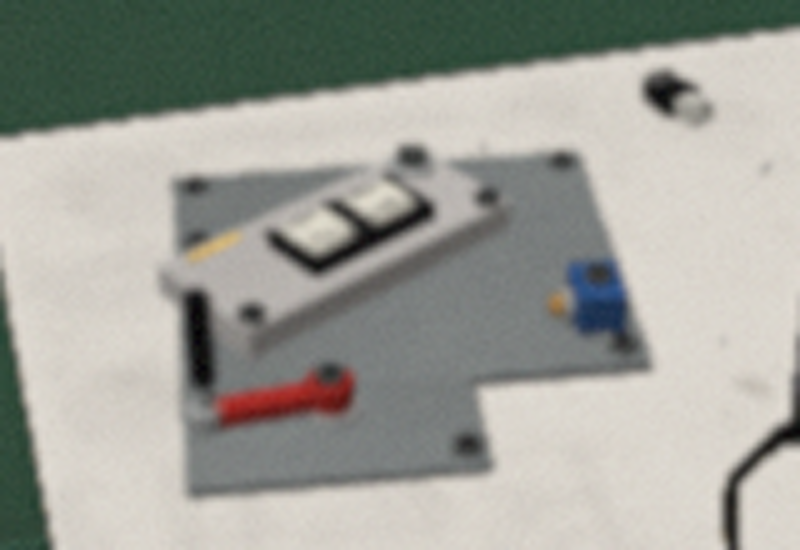

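```bash
cat > h.py <<'E'
import numpy as np, cv2
CAM={}
def cams():
    import pickle,os
    if os.path.exists("cams.pkl"): return pickle.load(open("cams.pkl","rb"))
    from workcell import camera
    d={}
    for n in("side","top"):
        c=camera(n); c.pop("img"); d[n]=c
    pickle.dump(d,open("cams.pkl","wb")); return d
C=cams()
def KD(n):
    c=C[n]; f=192/np.tan(np.radians(c["fov_y"]/2))
    return np.array([[f,0,c["cx"]],[0,f,c["cy"]],[0,0,1]]),np.array([c["k1"],0,0,0.])
def ext(n):
    W=C[n]["world_from_camera"]; R=W[:3,:3]@np.diag([1,-1,-1]); return R,W[:3,3]
def proj(n,P):
    R,t=ext(n);K,D=KD(n)
    rv=cv2.Rodrigues(R.T)[0]
    return cv2.projectPoints(np.atleast_2d(np.asarray(P,float)),rv,-R.T@t,K,D)[0][:,0]
def ray(n,uv):
    K,D=KD(n);R,t=ext(n)
    p=cv2.undistortPoints(np.asarray(uv,float).reshape(-1,1,2),K,D)[:,0]
    return t,(R@np.c_[p,np.ones(len(p))].T).T
def at_z(n,uv,z):
    t,d=ray(n,uv); s=(z-t[2])/d[:,2]; return t+d*s[:,None]
def zt(u,v,x0=140,y0=130,f=5): return ((u+.5)/f-.5+x0,(v+.5)/f-.5+y0)
E
python3 - <<'E'
from h import *
from scipy.optimize import least_squares
T=lambda u,v: zt(u,v); S=lambda u,v: zt(u,v,150,135)
np.set_printoptions(precision=4,suppress=True)
# jig corners in jig frame z=8mm
J={'a':(.092,.035),'b':(.092,-.150),'c':(.010,-.150),'d':(.010,-.210),'e':(-.120,-.210),'f':(-.120,.035)}
top={'a':T(140,45),'b':T(564,97),'c':T(543,284),'d':T(679,301),'f':T(64,532)}
side={'a':S(578,153),'b':S(650,370),'c':S(475,385),'d':S(492,470),'e':S(188,495),'f':S(173,180)}
def w(p,q,z):
    x,y,a=q;c,s=np.cos(a),np.sin(a); p=np.array(p); return np.array([x+c*p[0]-s*p[1],y+s*p[0]+c*p[1],z])
def fit(obs,M,z):
    def r(q): return np.concatenate([(proj(n,[w(M[k],q,z)])[0]-uv) for n,d in obs for k,uv in d.items()])
    f=least_squares(r,[.45,.18,-.1]); return f.x,np.abs(f.fun).max(),f.fun
for o in ([("top",top)],[("side",side)],[("top",top),("side",side)]):
    print(fit(o,J,.008)[:2])
q=fit([("top",top),("side",side)],J,.008)[0]
P={'g':(-.016,.016),'h':(-.016,-.144),'i':(.054,-.144),'j':(.054,.016)}
tp={'g':T(131,240),'h':T(303,581),'i':T(446,500),'j':T(278,165)}
sp={'h':S(162,265),'i':S(250,340),'j':S(510,205)}
for o in ([("top",tp)],[("side",sp)],[("top",tp),("side",sp)]):
    p,m,_=fit(o,P,.024); print(p,m,p[2]-q[2])
print("pin",at_z("top",[T(177,251)],.035),at_z("side",[S(411,157)],.035),w((0,0),q,0))
print("pivot",at_z("top",[T(553,434)],.025),w((-.055,-.165),q,0))
print("handle top",at_z("top",[T(555,566)],.081),at_z("side",[S(193,297)],.081))
print("tip",at_z("top",[T(465,176)],.016),at_z("side",[S(550,304)],.016))
E
```

```text
(array([ 0.5425,  0.1798, -0.1391]), np.float64(0.5011699860186241))
(array([ 0.5417,  0.1763, -0.1436]), np.float64(0.9912323430890524))
(array([ 0.5422,  0.1788, -0.1405]), np.float64(1.2010261312064472))
[ 0.5429  0.18   -1.1004] 1.1142947220264716 -0.9598627200133066
[ 0.5436  0.1781 -1.1129] 0.8373917376316626 -0.9723685923102178
[ 0.543   0.1797 -1.1026] 1.1534838802173795 -0.9620511884367448
pin [[0.5429 0.1791 0.035 ]] [[0.541  0.1756 0.035 ]] [0.5422 0.1788 0.    ]
pivot [[0.4661 0.0248 0.025 ]] [0.4646 0.0232 0.    ]
handle top [[0.4099 0.023  0.081 ]] [[0.4088 0.022  0.081 ]]
tip [[0.5768 0.0611 0.016 ]] [[0.5774 0.0637 0.016 ]]
```

```bash
cat > p.py <<'E'
import json,sys,os
import numpy as np
# state: commanded x,y,z,yaw
F="cmd.json"
def cur(): return np.array(json.load(open(F))) if os.path.exists(F) else np.array([.1458,.5305,.231,74.656])
def rows(targets,op,commit=True):
    """targets: list of 5 (x,y,z,yaw) world; prints rows, assumes they'll be executed as printed"""
    c=cur(); a=np.radians(c[3]); tx=np.array([np.cos(a),np.sin(a)]); tz=np.array([-np.sin(a),np.cos(a)])
    out=[]
    for t in targets:
        d=np.array(t[:2])-c[:2]
        s=[round(float(d@tx),4),round(float(c[2]-t[2]),4),round(float(d@tz),4)]
        w=round(float(c[3]-t[3]),1)
        out.append([[0,w,0],s,op])
    print(json.dumps(out))
    w=out[-1][0][1]; s=out[-1][1]
    n=c.copy(); n[:2]+=s[0]*tx+s[2]*tz; n[2]-=s[1]; n[3]-=w
    if commit: json.dump(list(n),open(F,"w"))
    return n
def lin(t,op=0,k=5):
    c=cur(); t=np.array(t,float); return rows([c+(t-c)*min(1,(i+1)/k) for i in range(5)],op)
def obs():
    from workcell import get_obs
    o=get_obs(); print("t",o["time"],"pos",np.round(o["ee_pos"],4),"rot",np.round(o["tcp_rot"],2),"F",np.round(o["wrist_force"],2),"q",np.round(o["q"],1),"op",round(o["opening"],4))
E
python3 - <<'E'
from h import *
print(at_z("top",[zt(215,520)],.012),at_z("top",[zt(95,505)],.012))
from p import *
lin((.33,.36,.2,45)); print(cur())
E
```

```text
[[0.43327097 0.16605532 0.012     ]] [[0.44006533 0.21646521 0.012     ]]
[[[0, 5.9, 0], [-0.0231, 0.0062, -0.0446], 0], [[0, 11.9, 0], [-0.0463, 0.0124, -0.0891], 0], [[0, 17.8, 0], [-0.0694, 0.0186, -0.1337], 0], [[0, 23.7, 0], [-0.0925, 0.0248, -0.1782], 0], [[0, 29.7, 0], [-0.1157, 0.031, -0.2228], 0]]
[ 0.33004238  0.35996825  0.2        44.956     ]
```

```bash
rm cmd.json; python3 - <<'E'
from p import *
lin((.31,.38,.21,50)); print(cur())
E
```

```text
[[[0, 4.9, 0], [-0.0203, 0.0042, -0.0396], 0], [[0, 9.9, 0], [-0.0407, 0.0084, -0.0793], 0], [[0, 14.8, 0], [-0.061, 0.0126, -0.1189], 0], [[0, 19.7, 0], [-0.0813, 0.0168, -0.1585], 0], [[0, 24.7, 0], [-0.1017, 0.021, -0.1982], 0]]
[ 0.31002385  0.37997871  0.21       49.956     ]
```

Emit:
play_rows --moves '[[[0,4.9,0],[-0.0203,0.0042,-0.0396],0],[[0,9.9,0],[-0.0407,0.0084,-0.0793],0],[[0,14.8,0],[-0.061,0.0126,-0.1189],0],[[0,19.7,0],[-0.0813,0.0168,-0.1585],0],[[0,24.7,0],[-0.1017,0.021,-0.1982],0]]' --grip_force 30

```text
time: 0.7
ee_pos: [0.3107, 0.3785, 0.2101]
tcp_rot: [-90.0, -0.0, 49.8]
wrist_force: [0.7, 0.6, 0.0]
opening: 0.0119
```

```bash
python3 - <<'E'
from p import *
obs()
lin((.405,.198,.10,27)); print(cur())
E
```

```text
t 0.7 pos [0.3107 0.3785 0.2101] rot [-9.000e+01 -1.000e-02  4.977e+01] F [0.7  0.61 0.01] q [50.6 -3.7 -1.  92.7 -0.  90.8] op 0.0119
[[[0, 4.6, 0], [-0.0156, 0.022, -0.038], 0], [[0, 9.2, 0], [-0.0313, 0.044, -0.0759], 0], [[0, 13.8, 0], [-0.0469, 0.066, -0.1139], 0], [[0, 18.4, 0], [-0.0626, 0.088, -0.1518], 0], [[0, 23.0, 0], [-0.0782, 0.11, -0.1898], 0]]
[ 0.40501337  0.19799995  0.1        26.956     ]
```

Emit:
play_rows --moves '[[[0,4.6,0],[-0.0156,0.022,-0.038],0],[[0,9.2,0],[-0.0313,0.044,-0.0759],0],[[0,13.8,0],[-0.0469,0.066,-0.1139],0],[[0,18.4,0],[-0.0626,0.088,-0.1518],0],[[0,23.0,0],[-0.0782,0.11,-0.1898],0]]'

```text
time: 1.2
ee_pos: [0.4051, 0.1963, 0.0995]
tcp_rot: [-90.0, -0.0, 26.8]
wrist_force: [0.2, 0.6, -0.4]
opening: -0.0001
```

```bash
python3 - <<'E'
from p import *
obs()
lin((.413,.182,.018,27)); print(cur())
E
```

```text
t 1.2 pos [0.4051 0.1963 0.0995] rot [-9.000e+01 -2.000e-02  2.677e+01] F [ 0.22  0.6  -0.4 ] q [ 25.8  -9.3 -18.4  80.9   0.   89.1] op -0.0001
[[[0, -0.0, 0], [-0.0, 0.0164, -0.0036], 0], [[0, -0.0, 0], [-0.0001, 0.0328, -0.0072], 0], [[0, -0.0, 0], [-0.0001, 0.0492, -0.0107], 0], [[0, -0.0, 0], [-0.0001, 0.0656, -0.0143], 0], [[0, -0.0, 0], [-0.0001, 0.082, -0.0179], 0]]
[4.13038414e-01 1.81999365e-01 1.80000000e-02 2.69560000e+01]
```

Emit:
play_rows --moves '[[[0,0,0],[0,0.0164,-0.0036],0],[[0,0,0],[-0.0001,0.0328,-0.0072],0],[[0,0,0],[-0.0001,0.0492,-0.0107],0],[[0,0,0],[-0.0001,0.0656,-0.0143],0],[[0,0,0],[-0.0001,0.082,-0.0179],0]]'

```text
time: 1.7
ee_pos: [0.4127, 0.1816, 0.0175]
tcp_rot: [-90.0, 0.0, 26.9]
wrist_force: [-0.4, 1.0, -0.8]
opening: -0.0002
```

```bash
python3 - <<'E'
from p import *
from workcell import camera
import cv2
obs()
for n in ("side","top"):
    c=camera(n)["img"][:,:,::-1]
    a=c[135:245,150:310] if n=="side" else c[130:250,140:290]
    cv2.imwrite(f"pics/{n}1z.png",cv2.resize(a,None,fx=5,fy=5,interpolation=cv2.INTER_CUBIC))
E
```

```text
t 1.7 pos [0.4127 0.1816 0.0175] rot [-9.000e+01  1.000e-02  2.694e+01] F [-0.38  0.98 -0.76] q [ 23.8  -7.2 -25.6  71.6   0.   86.8] op -0.0002
```

View pics/side1z.png

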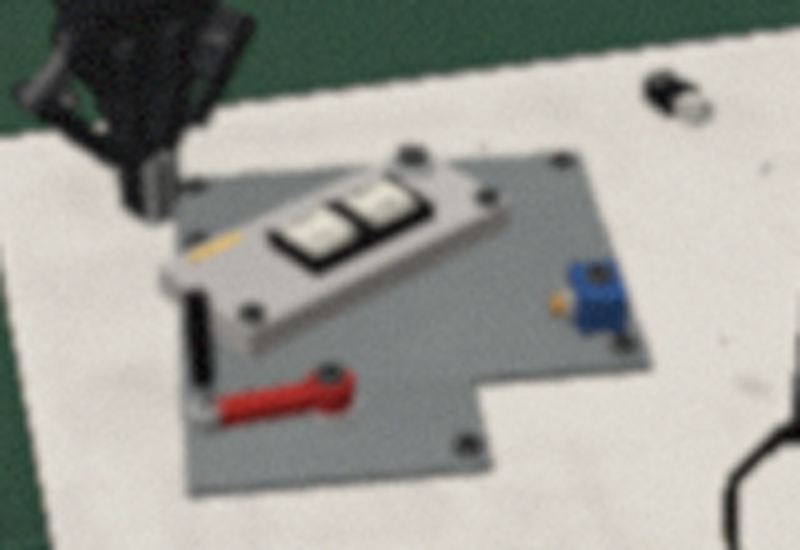

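View pics/top1z.png

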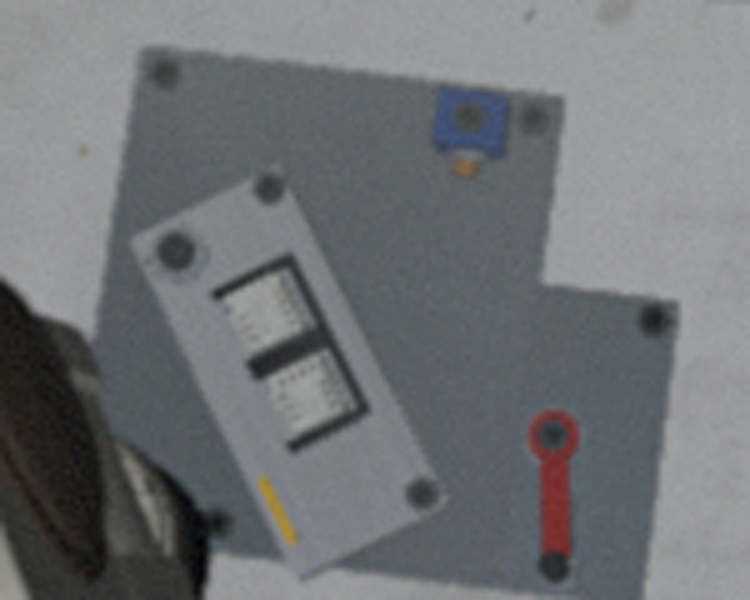

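```bash
cat >> p.py <<'E'
PIN=np.array([.5426,.1791])
def push(psi,d,y=-.115,z=.018):
    c,s=np.cos(psi),np.sin(psi); px,py=-.016-d,y
    return np.array([PIN[0]+c*px-s*py,PIN[1]+s*px+c*py,z,np.degrees(psi)+90])
def pushpath(p0,d0,p1,d1,**k):
    return rows([push(p0+(p1-p0)*(i+1)/5,d0+(d1-d0)*(i+1)/5,**k) for i in range(5)],0)
E
python3 - <<'E'
from p import *
pushpath(-1.10,.044,-1.10,.014);print(cur())
pushpath(-1.10,.014,-.9,.011);print(cur())
E
```

```text
[[[0, -0.0, 0], [-0.0008, 0.0, -0.0074], 0], [[0, -0.0, 0], [-0.0008, 0.0, -0.0134], 0], [[0, -0.0, 0], [-0.0008, 0.0, -0.0194], 0], [[0, -0.0, 0], [-0.0008, 0.0, -0.0254], 0], [[0, -0.0, 0], [-0.0008, 0.0, -0.0314], 0]]
[4.26559143e-01 1.53648177e-01 1.80000000e-02 2.69560000e+01]
[[[0, -2.3, 0], [-0.0011, 0.0, -0.0052], 0], [[0, -4.6, 0], [-0.002, 0.0, -0.0104], 0], [[0, -6.9, 0], [-0.0026, 0.0, -0.0157], 0], [[0, -9.2, 0], [-0.003, 0.0, -0.021], 0], [[0, -11.5, 0], [-0.0031, 0.0, -0.0263], 0]]
[4.35717893e-01 1.28800294e-01 1.80000000e-02 3.84560000e+01]
```

Emit:
play_rows --moves '[[[0,0,0],[-0.0008,0.0,-0.0074],0],[[0,0,0],[-0.0008,0.0,-0.0134],0],[[0,0,0],[-0.0008,0.0,-0.0194],0],[[0,0,0],[-0.0008,0.0,-0.0254],0],[[0,0,0],[-0.0008,0.0,-0.0314],0]]'

```text
time: 2.3
ee_pos: [0.4268, 0.1531, 0.0187]
tcp_rot: [-90.0, -0.0, 26.9]
wrist_force: [-0.6, 0.3, -0.2]
opening: -0.0003
```

Emit:
play_rows --moves '[[[0,-2.3,0],[-0.0011,0.0,-0.0052],0],[[0,-4.6,0],[-0.002,0.0,-0.0104],0],[[0,-6.9,0],[-0.0026,0.0,-0.0157],0],[[0,-9.2,0],[-0.003,0.0,-0.021],0],[[0,-11.5,0],[-0.0031,0.0,-0.0263],0]]'

```text
time: 2.8
ee_pos: [0.4355, 0.1283, 0.0184]
tcp_rot: [-90.0, 0.0, 38.5]
wrist_force: [-1.1, 0.5, -0.1]
opening: 0.0
```

```bash
python3 - <<'E'
from p import *
obs()
from workcell import camera
import cv2
for n in ("side","top"):
    c=camera(n)["img"][:,:,::-1]
    a=c[135:245,150:310] if n=="side" else c[130:250,140:290]
    cv2.imwrite(f"pics/{n}2z.png",cv2.resize(a,None,fx=5,fy=5,interpolation=cv2.INTER_CUBIC))
pushpath(-.9,.011,-.7,.011);print(cur())
E
```

```text
t 2.8 pos [0.4355 0.1283 0.0184] rot [-89.98   0.    38.55] F [-1.15  0.5  -0.11] q [ 16.4  -6.8 -25.2  71.6   0.   67.9] op 0.0
[[[0, -2.3, 0], [-0.001, 0.0, -0.0047], 0], [[0, -4.6, 0], [-0.0018, 0.0, -0.0093], 0], [[0, -6.9, 0], [-0.0024, 0.0, -0.014], 0], [[0, -9.1, 0], [-0.0028, 0.0, -0.0187], 0], [[0, -11.4, 0], [-0.0031, 0.0, -0.0234], 0]]
[4.47843102e-01 1.08548150e-01 1.80000000e-02 4.98560000e+01]
```

View pics/side2z.png

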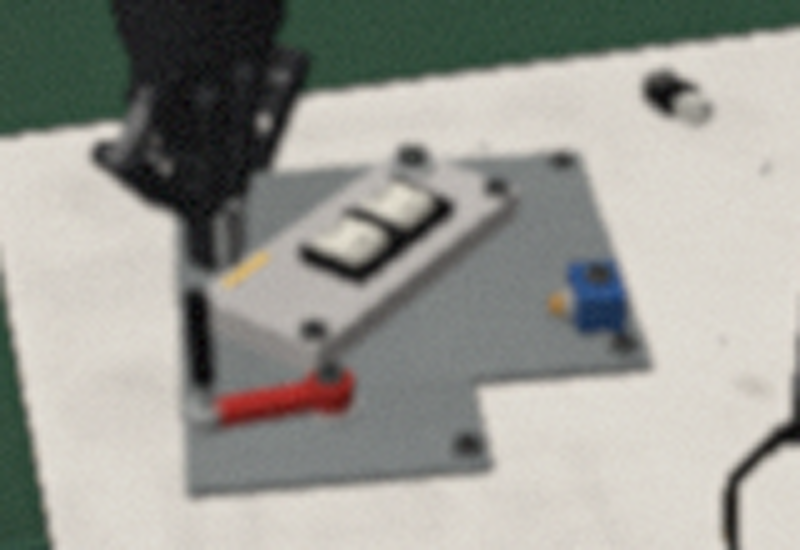

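View pics/top2z.png

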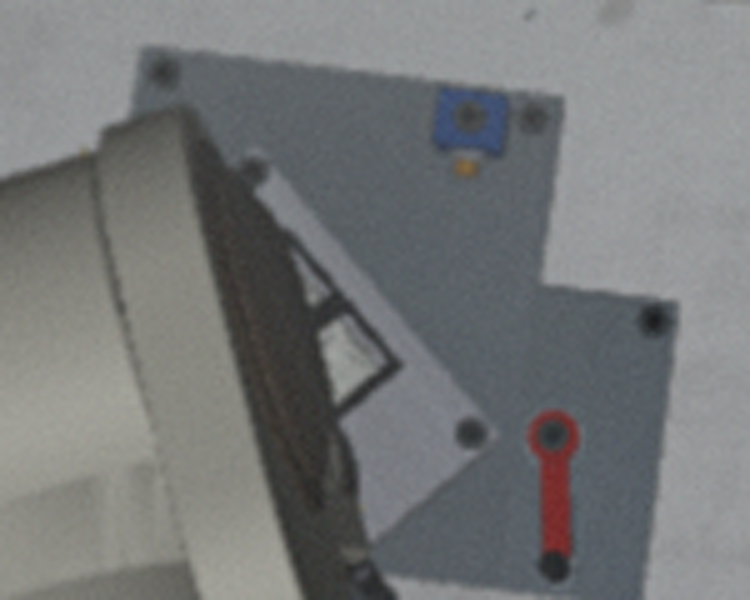

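Emit:
play_rows --moves '[[[0,-2.3,0],[-0.001,0.0,-0.0047],0],[[0,-4.6,0],[-0.0018,0.0,-0.0093],0],[[0,-6.9,0],[-0.0024,0.0,-0.014],0],[[0,-9.1,0],[-0.0028,0.0,-0.0187],0],[[0,-11.4,0],[-0.0031,0.0,-0.0234],0]]'

```text
time: 3.4
ee_pos: [0.4476, 0.1084, 0.0184]
tcp_rot: [-90.0, -0.0, 49.9]
wrist_force: [-0.0, 0.2, 0.5]
opening: -0.0002
```

```bash
python3 - <<'E'
from p import *
obs()
pushpath(-.7,.011,-.5,.011);print(cur())
pushpath(-.5,.011,-.32,.011);print(cur())
E
```

```text
t 3.4 pos [0.4476 0.1084 0.0184] rot [-8.999e+01 -1.000e-02  4.988e+01] F [-0.02  0.22  0.46] q [ 13.6  -5.9 -24.3  71.5   0.   53.7] op -0.0002
[[[0, -2.3, 0], [-0.001, 0.0, -0.0046], 0], [[0, -4.6, 0], [-0.0018, 0.0, -0.0093], 0], [[0, -6.9, 0], [-0.0024, 0.0, -0.014], 0], [[0, -9.2, 0], [-0.0028, 0.0, -0.0187], 0], [[0, -11.5, 0], [-0.0031, 0.0, -0.0234], 0]]
[4.63732079e-01 9.10921937e-02 1.80000000e-02 6.13560000e+01]
[[[0, -2.1, 0], [-0.0009, 0.0, -0.0042], 0], [[0, -4.1, 0], [-0.0016, 0.0, -0.0084], 0], [[0, -6.2, 0], [-0.0022, 0.0, -0.0126], 0], [[0, -8.2, 0], [-0.0026, 0.0, -0.0168], 0], [[0, -10.3, 0], [-0.0029, 0.0, -0.021], 0]]
[4.80771835e-01 7.84804247e-02 1.80000000e-02 7.16560000e+01]
```

Emit:
play_rows --moves '[[[0,-2.3,0],[-0.001,0.0,-0.0046],0],[[0,-4.6,0],[-0.0018,0.0,-0.0093],0],[[0,-6.9,0],[-0.0024,0.0,-0.014],0],[[0,-9.2,0],[-0.0028,0.0,-0.0187],0],[[0,-11.5,0],[-0.0031,0.0,-0.0234],0]]'

```text
time: 3.9
ee_pos: [0.4635, 0.0909, 0.0183]
tcp_rot: [-90.0, -0.0, 61.4]
wrist_force: [0.1, 0.7, -0.3]
opening: -0.0003
```

Emit:
play_rows --moves '[[[0,-2.1,0],[-0.0009,0.0,-0.0042],0],[[0,-4.1,0],[-0.0016,0.0,-0.0084],0],[[0,-6.2,0],[-0.0022,0.0,-0.0126],0],[[0,-8.2,0],[-0.0026,0.0,-0.0168],0],[[0,-10.3,0],[-0.0029,0.0,-0.021],0]]'

```text
time: 4.4
ee_pos: [0.4805, 0.0783, 0.0183]
tcp_rot: [-90.0, 0.0, 71.7]
wrist_force: [-1.5, 0.1, 0.3]
opening: 0.0001
```

```bash
python3 - <<'E'
from p import *
obs()
from workcell import camera
import cv2
for n in ("side","top"):
    c=camera(n)["img"][:,:,::-1]
    a=c[135:245,150:310] if n=="side" else c[130:250,140:290]
    cv2.imwrite(f"pics/{n}3z.png",cv2.resize(a,None,fx=5,fy=5,interpolation=cv2.INTER_CUBIC))
E
```

```text
t 4.4 pos [0.4805 0.0783 0.0183] rot [-89.98   0.    71.67] F [-1.55  0.1   0.34] q [  9.3  -2.2 -20.9  71.3   0.   27.6] op 0.0001
```

View pics/side3z.png

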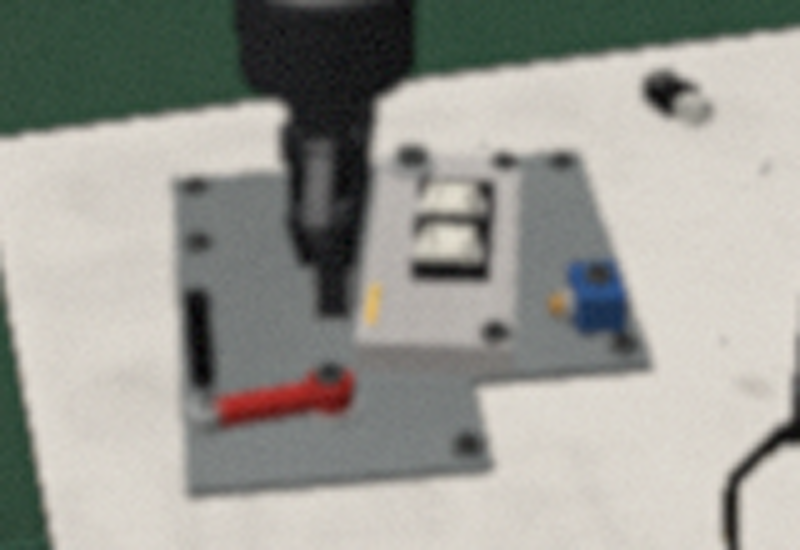

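View pics/top3z.png

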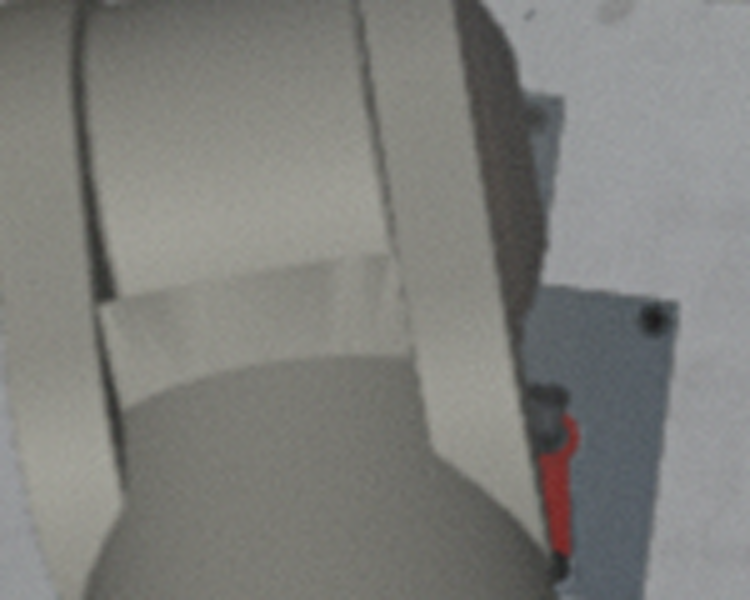

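```bash
python3 - <<'E'
from h import *
S=lambda u,v: zt(u,v,150,135)
h,i,j=at_z("side",[S(354,343),S(513,350),S(523,165)],.024)
print(h,i,j,np.arctan2(*(i-h)[1::-1]),np.linalg.norm(i-h))
print("long",np.arctan2((j-i)[1],(j-i)[0])-np.pi/2,np.linalg.norm(j-i))
# tip in plate if pin 
print(at_z("side",[S(411,157)],.035))
from p import push
for psi in (-.1,-.15,-.172,-.2,-.25,-.3,-.32):
    c,s=np.cos(psi),np.sin(psi)
    pts=[(-.016,-.144),(.054,-.144),(.054,.016)]
    W=[[.5422+c*x-s*y,.1780+s*x+c*y,.024] for x,y in pts]
    uv=proj("side",W); print(psi,np.round((uv-[150,135]+.5)*5-.5,0).tolist())
E
```

```text
[0.48125848 0.04840782 0.024     ] [0.54738196 0.02450283 0.024     ] [0.59759263 0.17052345 0.024     ] -0.34690089638326116 0.07031189869264763
long -0.33119457194469604 0.15441221648069384
[[0.54103427 0.17556797 0.035     ]]
-0.1 [[428.0, 348.0], [583.0, 331.0], [512.0, 147.0]]
-0.15 [[412.0, 348.0], [568.0, 336.0], [515.0, 150.0]]
-0.172 [[404.0, 348.0], [562.0, 338.0], [516.0, 151.0]]
-0.2 [[395.0, 348.0], [553.0, 341.0], [517.0, 152.0]]
-0.25 [[379.0, 347.0], [537.0, 345.0], [519.0, 155.0]]
-0.3 [[363.0, 346.0], [521.0, 349.0], [521.0, 158.0]]
-0.32 [[356.0, 346.0], [515.0, 350.0], [521.0, 159.0]]
```

```bash
python3 - <<'E'
from p import *
pushpath(-.32,.011,-.22,.011);print(cur())
pushpath(-.22,.011,-.20,.011);print(cur())
E
```

```text
[[[0, -1.2, 0], [-0.0006, 0.0, -0.0023], 0], [[0, -2.3, 0], [-0.001, 0.0, -0.0047], 0], [[0, -3.4, 0], [-0.0015, 0.0, -0.007], 0], [[0, -4.6, 0], [-0.0018, 0.0, -0.0093], 0], [[0, -5.7, 0], [-0.0022, 0.0, -0.0117], 0]]
[4.91184901e-01 7.27099786e-02 1.80000000e-02 7.73560000e+01]
[[[0, -0.3, 0], [-0.0001, 0.0, -0.0004], 0], [[0, -0.5, 0], [-0.0002, 0.0, -0.0009], 0], [[0, -0.7, 0], [-0.0003, 0.0, -0.0013], 0], [[0, -1.0, 0], [-0.0004, 0.0, -0.0018], 0], [[0, -1.2, 0], [-0.0005, 0.0, -0.0023], 0]]
[4.93319677e-01 7.17186510e-02 1.80000000e-02 7.85560000e+01]
```

Emit:
play_rows --moves '[[[0,-1.2,0],[-0.0006,0.0,-0.0023],0],[[0,-2.3,0],[-0.001,0.0,-0.0047],0],[[0,-3.4,0],[-0.0015,0.0,-0.007],0],[[0,-4.6,0],[-0.0018,0.0,-0.0093],0],[[0,-5.7,0],[-0.0022,0.0,-0.0117],0]]'

```text
time: 5.0
ee_pos: [0.4911, 0.0725, 0.0183]
tcp_rot: [-90.0, 0.0, 77.4]
wrist_force: [-0.9, 0.2, -0.2]
opening: -0.0002
```

Emit:
play_rows --moves '[[[0,-0.3,0],[-0.0001,0.0,-0.0004],0],[[0,-0.5,0],[-0.0002,0.0,-0.0009],0],[[0,-0.7,0],[-0.0003,0.0,-0.0013],0],[[0,-1.0,0],[-0.0004,0.0,-0.0018],0],[[0,-1.2,0],[-0.0005,0.0,-0.0023],0]]'

```text
time: 5.5
ee_pos: [0.493, 0.0716, 0.0183]
tcp_rot: [-90.0, 0.0, 78.6]
wrist_force: [-1.6, -0.6, 0.7]
opening: 0.0001
```

```bash
python3 - <<'E'
from p import *
obs()
from workcell import camera
import cv2
for n in ("side",):
    c=camera(n)["img"][:,:,::-1]
    a=c[135:245,150:310] if n=="side" else c[130:250,140:290]
    cv2.imwrite(f"pics/{n}4z.png",cv2.resize(a,None,fx=5,fy=5,interpolation=cv2.INTER_CUBIC))
E
```

```text
t 5.5 pos [0.493  0.0716 0.0183] rot [-90.     0.    78.58] F [-1.62 -0.56  0.66] q [  8.3  -0.6 -19.4  71.3  -0.   19.7] op 0.0001
```

View pics/side4z.png

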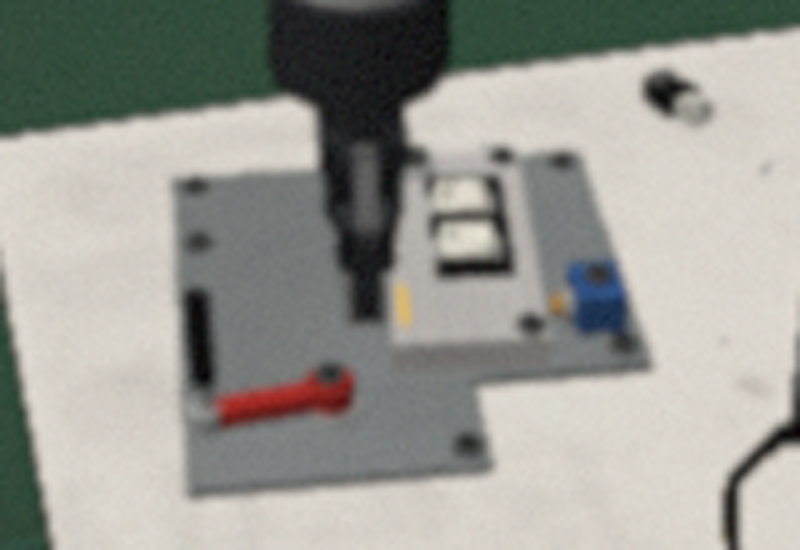

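Emit:
play_rows --moves '[[[0,-0.1,0],[0,0,-0.0001],0],[[0,-0.2,0],[-0.0001,0,-0.0003],0],[[0,-0.3,0],[-0.0001,0,-0.0005],0],[[0,-0.4,0],[-0.0001,0,-0.0007],0],[[0,-0.4,0],[-0.0001,0,-0.0008],0]]'

```text
time: 6.05
ee_pos: [0.4938, 0.0713, 0.0183]
tcp_rot: [-90.0, 0.0, 79.0]
wrist_force: [-0.7, -0.1, -0.6]
opening: 0.0
```

Emit:
play_rows --moves '[[[0,-0.1,0],[0,0,-0.0001],0],[[0,-0.2,0],[-0.0001,0,-0.0003],0],[[0,-0.3,0],[-0.0001,0,-0.0004],0],[[0,-0.3,0],[-0.0001,0,-0.0005],0],[[0,-0.3,0],[-0.0001,0,-0.0006],0]]'

```text
time: 6.55
ee_pos: [0.4944, 0.0711, 0.0183]
tcp_rot: [-90.0, 0.0, 79.3]
wrist_force: [-1.2, -0.1, -0.0]
opening: -0.0003
```

Emit:
play_rows --moves '[[[0,-0.1,0],[0,0,-0.0001],0],[[0,-0.2,0],[-0.0001,0,-0.0003],0],[[0,-0.3,0],[-0.0001,0,-0.0004],0],[[0,-0.3,0],[-0.0001,0,-0.0005],0],[[0,-0.3,0],[-0.0001,0,-0.0005],0]]'

```text
time: 7.05
ee_pos: [0.4949, 0.0709, 0.0183]
tcp_rot: [-90.0, 0.0, 79.6]
wrist_force: [-1.0, -0.6, 0.7]
opening: 0.0001
```

Emit:
play_rows --moves '[[[0,-0.1,0],[0,0,-0.0001],0],[[0,-0.2,0],[-0.0001,0,-0.0003],0],[[0,-0.3,0],[-0.0001,0,-0.0004],0],[[0,-0.3,0],[-0.0001,0,-0.0005],0],[[0,-0.3,0],[-0.0001,0,-0.0005],0]]'

```text
time: 7.55
ee_pos: [0.4954, 0.0707, 0.0183]
tcp_rot: [-90.0, 0.0, 79.9]
wrist_force: [-0.3, -0.7, -1.1]
opening: -0.0001
```

Emit:
play_rows --moves '[[[0,0,0],[0,0,-0.0001],0],[[0,0,0],[-0.0001,0,-0.0003],0],[[0,0,0],[-0.0001,0,-0.0004],0],[[0,0,0],[-0.0001,0,-0.0005],0],[[0,0,0],[-0.0001,0,-0.0005],0]]'

```text
time: 8.05
ee_pos: [0.4958, 0.0706, 0.0183]
tcp_rot: [-90.0, 0.0, 79.9]
wrist_force: [-0.6, 0.8, -0.1]
opening: -0.0003
```

Emit:
play_rows --moves '[[[0,0,0],[0,0,-0.0001],0],[[0,0,0],[-0.0001,0,-0.0003],0],[[0,0,0],[-0.0001,0,-0.0004],0],[[0,0,0],[-0.0001,0,-0.0005],0],[[0,0,0],[-0.0001,0,-0.0005],0]]'

```text
time: 8.55
ee_pos: [0.4963, 0.0704, 0.0183]
tcp_rot: [-90.0, -0.0, 79.9]
wrist_force: [-2.0, 0.6, 0.3]
opening: 0.0003
```

Emit:
play_rows --moves '[[[0,0,0],[0,0,-0.0001],0],[[0,0,0],[0,0,-0.0002],0],[[0,0,0],[0,0,-0.0003],0],[[0,0,0],[0,0,-0.0004],0],[[0,0,0],[0,0,-0.0004],0]]'

```text
time: 9.05
ee_pos: [0.4966, 0.0703, 0.0183]
tcp_rot: [-90.0, 0.0, 79.9]
wrist_force: [-1.8, 0.4, 0.0]
opening: -0.0002
```

Emit:
play_rows --moves '[[[0,0,0],[0,0,-0.0001],0],[[0,0,0],[0,0,-0.0002],0],[[0,0,0],[0,0,-0.0003],0],[[0,0,0],[0,0,-0.0004],0],[[0,0,0],[0,0,-0.0004],0]]'

```text
time: 9.55
ee_pos: [0.4967, 0.0703, 0.0182]
tcp_rot: [-90.0, 0.0, 79.9]
wrist_force: [-5.5, 0.2, 2.4]
opening: 0.0
```

```bash
python3 - <<'E'
from p import *
obs()
from workcell import camera
import cv2
for n in ("side",):
    c=camera(n)["img"][:,:,::-1]
    a=c[160:220,210:290]
    cv2.imwrite(f"pics/{n}5z.png",cv2.resize(a,None,fx=10,fy=10,interpolation=cv2.INTER_CUBIC))
E
```

```text
t 9.55 pos [0.4967 0.0703 0.0182] rot [-89.96   0.    79.86] F [-5.52  0.21  2.4 ] q [  8.   -0.1 -18.9  71.3   0.   18.2] op 0.0
```

View pics/side5z.png

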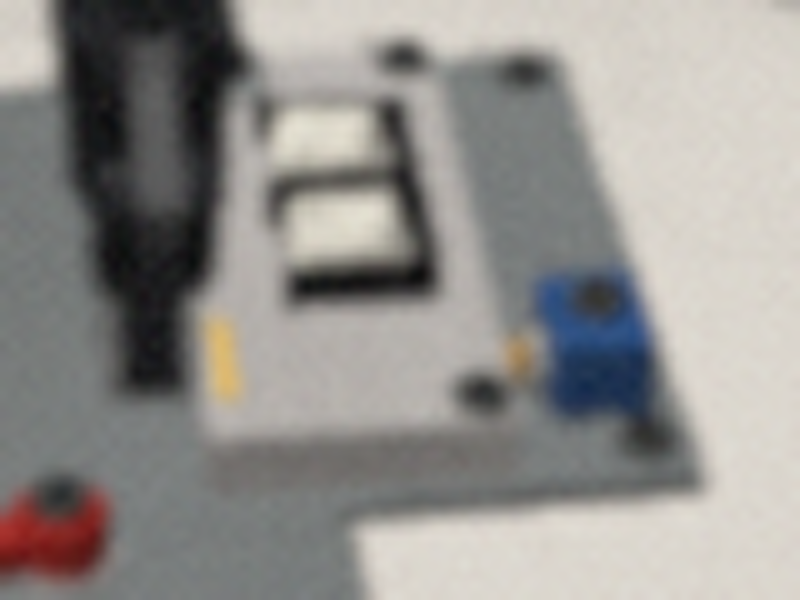

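Emit:
play_rows --moves '[[[0,0,0],[0,0,-0.0001],0],[[0,0,0],[0,0,-0.0002],0],[[0,0,0],[0,0,-0.0002],0],[[0,0,0],[0,0,-0.0002],0],[[0,0,0],[0,0,-0.0002],0]]'

```text
time: 10.1
ee_pos: [0.4968, 0.0703, 0.0182]
tcp_rot: [-89.9, 0.0, 79.9]
wrist_force: [-6.5, 0.6, 2.4]
opening: 0.0002
```

Emit:
play_rows --moves '[[[0,0,0],[0,0,-0.0001],0],[[0,0,0],[0,0,-0.0002],0],[[0,0,0],[0,0,-0.0002],0],[[0,0,0],[0,0,-0.0002],0],[[0,0,0],[0,0,-0.0002],0]]'

```text
time: 10.6
ee_pos: [0.4968, 0.0703, 0.0181]
tcp_rot: [-89.9, 0.0, 79.9]
wrist_force: [-6.0, 0.9, 2.9]
opening: 0.0002
```

Emit:
play_rows --moves '[[[0,0,0],[0,0,-0.0001],0],[[0,0,0],[0,0,-0.0002],0],[[0,0,0],[0,0,-0.0002],0],[[0,0,0],[0,0,-0.0002],0],[[0,0,0],[0,0,-0.0002],0]]'

```text
time: 11.1
ee_pos: [0.4968, 0.0702, 0.0181]
tcp_rot: [-89.9, 0.0, 79.9]
wrist_force: [-8.2, 0.8, 3.1]
opening: 0.0001
```

Emit:
play_rows --moves '[[[0,0,0],[0,0,-0.0001],0],[[0,0,0],[0,0,-0.0002],0],[[0,0,0],[0,0,-0.0002],0],[[0,0,0],[0,0,-0.0002],0],[[0,0,0],[0,0,-0.0002],0]]'

```text
time: 11.6
ee_pos: [0.4968, 0.0703, 0.018]
tcp_rot: [-89.9, 0.0, 79.9]
wrist_force: [-8.8, 1.8, 3.0]
opening: -0.0
```

Emit:
play_rows --moves '[[[0,0,0],[0,0,0],0],[[0,0,0],[0,0,0],0],[[0,0,0],[0,0,0],0],[[0,0,0],[0,0,0],0],[[0,0,0],[0,0,0],0]]'

```text
time: 12.1
ee_pos: [0.4968, 0.0702, 0.018]
tcp_rot: [-89.9, 0.0, 79.9]
wrist_force: [-8.1, 1.4, 3.6]
opening: -0.0
```

Emit:
play_rows --moves '[[[0,0,0],[0,0,0],0],[[0,0,0],[0,0,0],0],[[0,0,0],[0,0,0],0],[[0,0,0],[0,0,0],0],[[0,0,0],[0,0,0],0]]'

```text
time: 12.6
ee_pos: [0.4968, 0.0702, 0.018]
tcp_rot: [-89.9, 0.0, 79.9]
wrist_force: [-9.1, 1.7, 3.5]
opening: -0.0
```

```bash
python3 - <<'E'
from p import *
json.dump([.4982,.0708,.018,79.9],open(F,"w"))
a=np.radians(79.9); 
c=cur(); back=np.array([np.sin(a),-np.cos(a)])*-.045
t=[]
for k,(s,z) in enumerate([(.02,.018),(.2,.018),(.6,.018),(1,.018),(1,.03)]): t.append([c[0]+back[0]*s,c[1]+back[1]*s,z,79.9])
rows(t,0);print(cur())
lin((.43,.03,.14,119.9));print(cur())
lin((.412,-.02,.13,159.9));print(cur())
E
```

```text
[[[0, 0.0, 0], [-0.0, 0.0, 0.0009], 0], [[0, 0.0, 0], [-0.0, 0.0, 0.009], 0], [[0, 0.0, 0], [-0.0, 0.0, 0.027], 0], [[0, 0.0, 0], [0.0, 0.0, 0.045], 0], [[0, 0.0, 0], [0.0, -0.012, 0.045], 0]]
[4.53897357e-01 7.86915027e-02 3.00000000e-02 7.99000000e+01]
[[[0, -8.0, 0], [-0.0104, -0.022, 0.003], 0], [[0, -16.0, 0], [-0.0209, -0.044, 0.006], 0], [[0, -24.0, 0], [-0.0313, -0.066, 0.009], 0], [[0, -32.0, 0], [-0.0417, -0.088, 0.012], 0], [[0, -40.0, 0], [-0.0521, -0.11, 0.015], 0]]
[4.29993203e-01 3.00293879e-02 1.40000000e-01 1.19900000e+02]
[[[0, -8.0, 0], [-0.0069, 0.002, 0.0081], 0], [[0, -16.0, 0], [-0.0138, 0.004, 0.0162], 0], [[0, -24.0, 0], [-0.0206, 0.006, 0.0243], 0], [[0, -32.0, 0], [-0.0275, 0.008, 0.0324], 0], [[0, -40.0, 0], [-0.0344, 0.01, 0.0405], 0]]
[ 4.12031863e-01 -1.99806137e-02  1.30000000e-01  1.59900000e+02]
```

Emit:
play_rows --moves '[[[0,0,0],[0,0,0.0009],0],[[0,0,0],[0,0,0.009],0],[[0,0,0],[0,0,0.027],0],[[0,0,0],[0,0,0.045],0],[[0,0,0],[0,-0.012,0.045],0]]'

```text
time: 13.1
ee_pos: [0.4514, 0.0781, 0.0294]
tcp_rot: [-89.9, 0.0, 79.9]
wrist_force: [0.3, 0.4, 0.6]
opening: -0.0001
```

Emit:
play_rows --moves '[[[0,-8.0,0],[-0.0104,-0.022,0.003],0],[[0,-16.0,0],[-0.0209,-0.044,0.006],0],[[0,-24.0,0],[-0.0313,-0.066,0.009],0],[[0,-32.0,0],[-0.0417,-0.088,0.012],0],[[0,-40.0,0],[-0.0521,-0.11,0.015],0]]'

```text
time: 13.6
ee_pos: [0.4303, 0.0289, 0.1425]
tcp_rot: [-90.1, 0.1, 120.2]
wrist_force: [-0.2, 0.1, -0.4]
opening: -0.0002
```

Emit:
play_rows --moves '[[[0,-8.0,0],[-0.0069,0.002,0.0081],0],[[0,-16.0,0],[-0.0138,0.004,0.0162],0],[[0,-24.0,0],[-0.0206,0.006,0.0243],0],[[0,-32.0,0],[-0.0275,0.008,0.0324],0],[[0,-40.0,0],[-0.0344,0.01,0.0405],0]]'

```text
time: 14.1
ee_pos: [0.4124, -0.0212, 0.1315]
tcp_rot: [-90.0, 0.1, 160.2]
wrist_force: [0.0, -0.3, -0.2]
opening: 0.0001
```

```bash
python3 - <<'E'
from p import *
obs()
from workcell import camera
import cv2
for n in ("side","top"):
    c=camera(n)["img"][:,:,::-1]
    a=c[135:245,150:310] if n=="side" else c[130:250,140:290]
    cv2.imwrite(f"pics/{n}6z.png",cv2.resize(a,None,fx=5,fy=5,interpolation=cv2.INTER_CUBIC))
E
```

```text
t 14.1 pos [ 0.4124 -0.0212  0.1315] rot [-9.0030e+01  1.4000e-01  1.6018e+02] F [ 0.01 -0.26 -0.21] q [ -2.9 -14.9 -19.5  85.3  -0.  -73.1] op 0.0001
```

View pics/side6z.png

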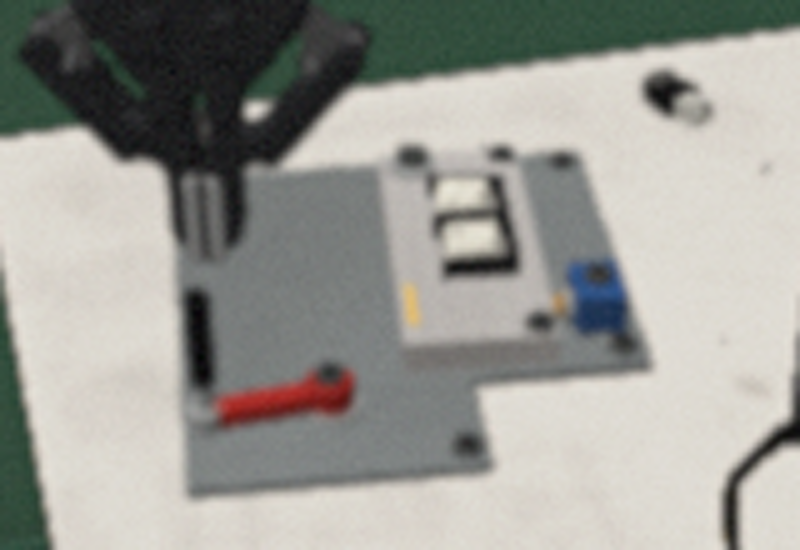

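View pics/top6z.png

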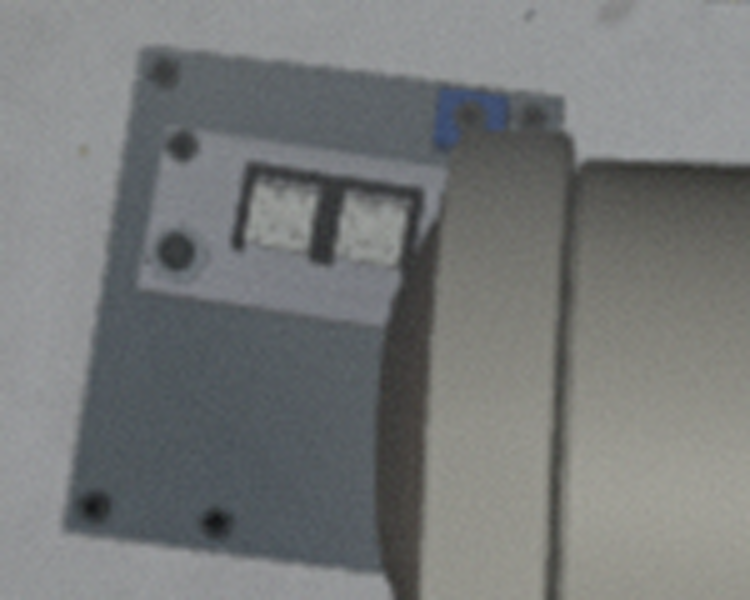

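```bash
cat >> p.py <<'E'
L=np.array([.465,.0235])
def lev(al,g,z=.046):
    a=np.radians(al); u=np.array([np.cos(a),np.sin(a)]); t=np.array([np.sin(a),-np.cos(a)])
    p=L+.055*u-g*t; return np.array([p[0],p[1],z,al])
def sweep(a0,g0,a1,g1,z=.046):
    return rows([lev(a0+(a1-a0)*(i+1)/5,g0+(g1-g0)*(i+1)/5,z) for i in range(5)],0)
E
python3 - <<'E'
from p import *
lin(lev(180,.045));print(cur())
sweep(180,.045,180,.020)
sweep(180,.020,170,.017)
E
```

```text
[[[0, -4.0, 0], [0.0003, 0.0168, 0.0004], 0], [[0, -8.0, 0], [0.0006, 0.0336, 0.0009], 0], [[0, -12.1, 0], [0.0008, 0.0504, 0.0013], 0], [[0, -16.1, 0], [0.0011, 0.0672, 0.0017], 0], [[0, -20.1, 0], [0.0014, 0.084, 0.0021], 0]]
[ 4.09995445e-01 -2.14715881e-02  4.60000000e-02  1.80000000e+02]
[[[0, 0.0, 0], [-0.0, 0.0, -0.005], 0], [[0, 0.0, 0], [-0.0, 0.0, -0.01], 0], [[0, 0.0, 0], [-0.0, 0.0, -0.015], 0], [[0, 0.0, 0], [-0.0, 0.0, -0.02], 0], [[0, 0.0, 0], [-0.0, 0.0, -0.025], 0]]
[[[0, 2.0, 0], [0.0006, 0.0, -0.0025], 0], [[0, 4.0, 0], [0.0012, 0.0, -0.0051], 0], [[0, 6.0, 0], [0.0016, 0.0, -0.0076], 0], [[0, 8.0, 0], [0.0019, 0.0, -0.0102], 0], [[0, 10.0, 0], [0.0021, 0.0, -0.0128], 0]]
```

Emit:
play_rows --moves '[[[0,-4.0,0],[0.0003,0.0168,0.0004],0],[[0,-8.0,0],[0.0006,0.0336,0.0009],0],[[0,-12.1,0],[0.0008,0.0504,0.0013],0],[[0,-16.1,0],[0.0011,0.0672,0.0017],0],[[0,-20.1,0],[0.0014,0.084,0.0021],0]]'

```text
time: 14.7
ee_pos: [0.4105, -0.0218, 0.0465]
tcp_rot: [-90.0, 0.1, 179.8]
wrist_force: [0.5, -0.4, -0.4]
opening: 0.0
```

Emit:
play_rows --moves '[[[0,0.0,0],[0,0.0,-0.005],0],[[0,0.0,0],[0,0.0,-0.01],0],[[0,0.0,0],[0,0.0,-0.015],0],[[0,0.0,0],[0,0.0,-0.02],0],[[0,0.0,0],[0,0.0,-0.025],0]]'

```text
time: 15.2
ee_pos: [0.41, 0.0035, 0.047]
tcp_rot: [-90.0, 0.1, 179.9]
wrist_force: [-0.1, -0.5, -0.5]
opening: 0.0004
```

Emit:
play_rows --moves '[[[0,2.0,0],[0.0006,0.0,-0.0025],0],[[0,4.0,0],[0.0012,0.0,-0.0051],0],[[0,6.0,0],[0.0016,0.0,-0.0076],0],[[0,8.0,0],[0.0019,0.0,-0.0102],0],[[0,10.0,0],[0.0021,0.0,-0.0128],0]]'

```text
time: 15.7
ee_pos: [0.4073, 0.0156, 0.0466]
tcp_rot: [-89.9, -0.0, 169.8]
wrist_force: [-3.3, -3.8, 2.7]
opening: 0.0001
```

```bash
python3 - <<'E'
from p import *
obs()
from workcell import camera
import cv2
for n in ("side",):
    c=camera(n)["img"][:,:,::-1]
    a=c[135:245,150:310] if n=="side" else c[130:250,140:290]
    cv2.imwrite(f"pics/{n}7z.png",cv2.resize(a,None,fx=5,fy=5,interpolation=cv2.INTER_CUBIC))
sweep(170,.017,150,.017);print(cur())
sweep(150,.017,130,.017);print(cur())
E
```

```text
t 15.7 pos [0.4073 0.0156 0.0466] rot [-89.93  -0.   169.82] F [-3.29 -3.84  2.66] q [  2.2 -14.4 -28.4  76.   -0.1 -77.6] op 0.0001
[[[0, 4.0, 0], [0.0011, 0.0, -0.0039], 0], [[0, 8.0, 0], [0.0018, 0.0, -0.0078], 0], [[0, 12.0, 0], [0.0023, 0.0, -0.0118], 0], [[0, 16.0, 0], [0.0026, 0.0, -0.0158], 0], [[0, 20.0, 0], [0.0025, 0.0, -0.0198], 0]]
[4.08871660e-01 3.62617259e-02 4.60000000e-02 1.50000000e+02]
[[[0, 4.0, 0], [0.0011, 0.0, -0.0039], 0], [[0, 8.0, 0], [0.0018, 0.0, -0.0078], 0], [[0, 12.0, 0], [0.0023, 0.0, -0.0118], 0], [[0, 16.0, 0], [0.0026, 0.0, -0.0158], 0], [[0, 20.0, 0], [0.0025, 0.0, -0.0198], 0]]
[4.16606596e-01 5.46590289e-02 4.60000000e-02 1.30000000e+02]
```

View pics/side7z.png

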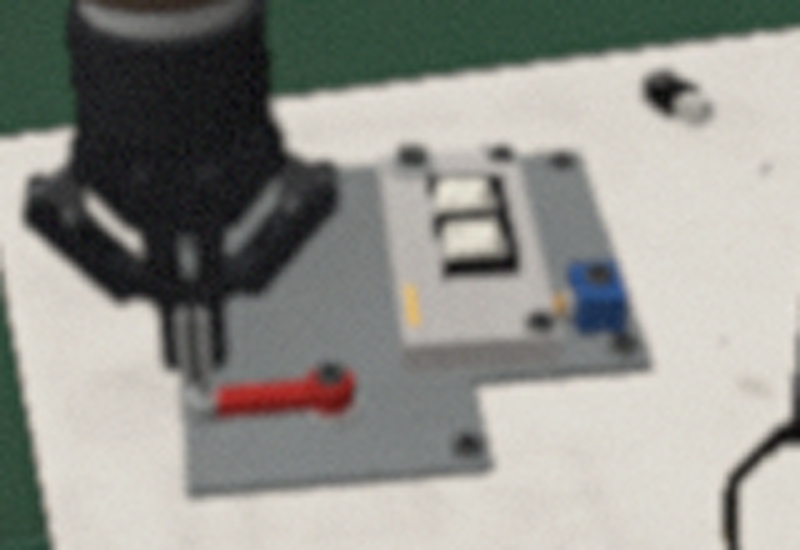

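Emit:
play_rows --moves '[[[0,4.0,0],[0.0011,0.0,-0.0039],0],[[0,8.0,0],[0.0018,0.0,-0.0078],0],[[0,12.0,0],[0.0023,0.0,-0.0118],0],[[0,16.0,0],[0.0026,0.0,-0.0158],0],[[0,20.0,0],[0.0025,0.0,-0.0198],0]]'

```text
time: 16.25
ee_pos: [0.4079, 0.0357, 0.0464]
tcp_rot: [-89.9, -0.0, 149.8]
wrist_force: [-4.1, -1.9, 2.3]
opening: -0.0001
```

Emit:
play_rows --moves '[[[0,4.0,0],[0.0011,0.0,-0.0039],0],[[0,8.0,0],[0.0018,0.0,-0.0078],0],[[0,12.0,0],[0.0023,0.0,-0.0118],0],[[0,16.0,0],[0.0026,0.0,-0.0158],0],[[0,20.0,0],[0.0025,0.0,-0.0198],0]]'

```text
time: 16.75
ee_pos: [0.4154, 0.0543, 0.0462]
tcp_rot: [-89.9, -0.1, 129.8]
wrist_force: [-5.3, -0.9, 2.2]
opening: -0.0001
```

```bash
python3 - <<'E'
from p import *
obs()
from workcell import camera
import cv2
for n in ("side","top"):
    c=camera(n)["img"][:,:,::-1]
    a=c[135:245,150:310] if n=="side" else c[130:250,140:290]
    cv2.imwrite(f"pics/{n}8z.png",cv2.resize(a,None,fx=5,fy=5,interpolation=cv2.INTER_CUBIC))
sweep(130,.017,110,.017);print(cur())
sweep(110,.017,90,.017);print(cur())
E
```

```text
t 16.75 pos [0.4154 0.0543 0.0462] rot [-8.9910e+01 -7.0000e-02  1.2981e+02] F [-5.27 -0.95  2.18] q [  7.4 -12.6 -27.1  75.7   0.  -32.4] op -0.0001
[[[0, 4.0, 0], [0.0011, 0.0, -0.0039], 0], [[0, 8.0, 0], [0.0019, 0.0, -0.0079], 0], [[0, 12.0, 0], [0.0024, 0.0, -0.0118], 0], [[0, 16.0, 0], [0.0026, 0.0, -0.0159], 0], [[0, 20.0, 0], [0.0025, 0.0, -0.0199], 0]]
[4.30243912e-01 6.93656134e-02 4.60000000e-02 1.10000000e+02]
[[[0, 4.0, 0], [0.0011, 0.0, -0.0039], 0], [[0, 8.0, 0], [0.0018, 0.0, -0.0078], 0], [[0, 12.0, 0], [0.0023, 0.0, -0.0118], 0], [[0, 16.0, 0], [0.0026, 0.0, -0.0158], 0], [[0, 20.0, 0], [0.0025, 0.0, -0.0198], 0]]
[4.47994775e-01 7.84868438e-02 4.60000000e-02 9.00000000e+01]
```

View pics/side8z.png

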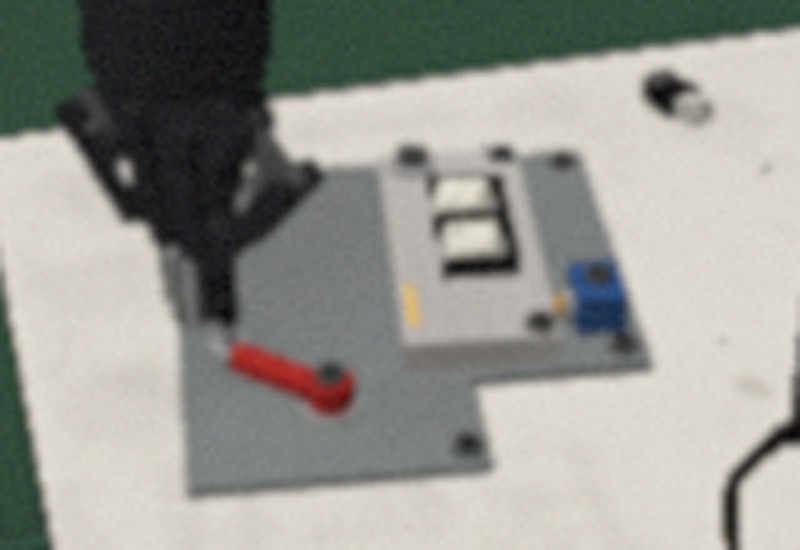

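View pics/top8z.png

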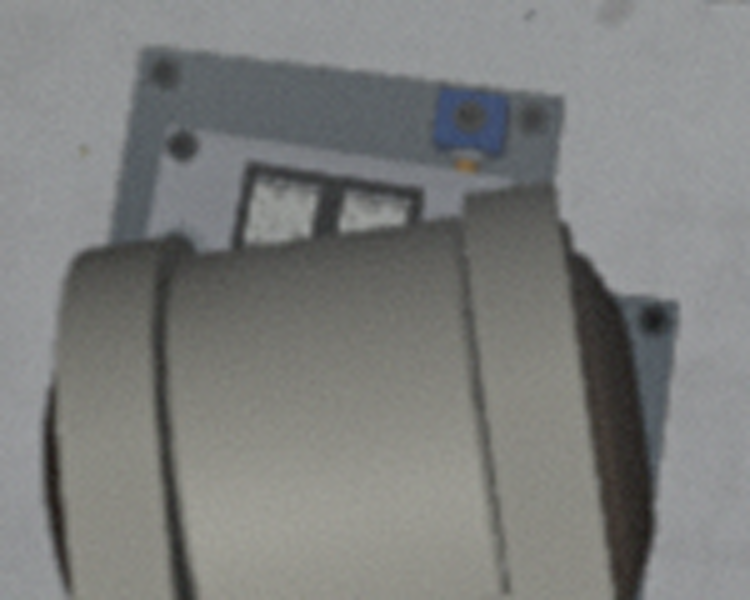

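Emit:
play_rows --moves '[[[0,4.0,0],[0.0011,0.0,-0.0039],0],[[0,8.0,0],[0.0019,0.0,-0.0079],0],[[0,12.0,0],[0.0024,0.0,-0.0118],0],[[0,16.0,0],[0.0026,0.0,-0.0159],0],[[0,20.0,0],[0.0025,0.0,-0.0199],0]]'

```text
time: 17.35
ee_pos: [0.4292, 0.0691, 0.0462]
tcp_rot: [-89.9, -0.1, 109.9]
wrist_force: [-4.6, 1.4, 0.9]
opening: -0.0
```

Emit:
play_rows --moves '[[[0,4.0,0],[0.0011,0.0,-0.0039],0],[[0,8.0,0],[0.0018,0.0,-0.0078],0],[[0,12.0,0],[0.0023,0.0,-0.0118],0],[[0,16.0,0],[0.0026,0.0,-0.0158],0],[[0,20.0,0],[0.0025,0.0,-0.0198],0]]'

```text
time: 17.85
ee_pos: [0.4472, 0.0784, 0.0462]
tcp_rot: [-89.9, -0.1, 90.0]
wrist_force: [-4.5, 3.2, 1.6]
opening: -0.0006
```

```bash
python3 - <<'E'
from p import *
obs()
from workcell import camera
import cv2
for n in ("side",):
    c=camera(n)["img"][:,:,::-1]
    a=c[135:245,150:310] if n=="side" else c[130:250,140:290]
    cv2.imwrite(f"pics/{n}9z.png",cv2.resize(a,None,fx=5,fy=5,interpolation=cv2.INTER_CUBIC))
sweep(90,.017,75,.017);print(cur())
E
```

```text
t 17.85 pos [0.4472 0.0784 0.0462] rot [-8.993e+01 -7.000e-02  8.996e+01] F [-4.51  3.22  1.61] q [  9.9  -7.6 -22.8  74.9   0.1   9.9] op -0.0006
[[[0, 3.0, 0], [0.0008, 0.0, -0.0029], 0], [[0, 6.0, 0], [0.0015, 0.0, -0.0058], 0], [[0, 9.0, 0], [0.002, 0.0, -0.0088], 0], [[0, 12.0, 0], [0.0023, 0.0, -0.0118], 0], [[0, 15.0, 0], [0.0025, 0.0, -0.0148], 0]]
[4.62794775e-01 8.09868438e-02 4.60000000e-02 7.50000000e+01]
```

View pics/side9z.png

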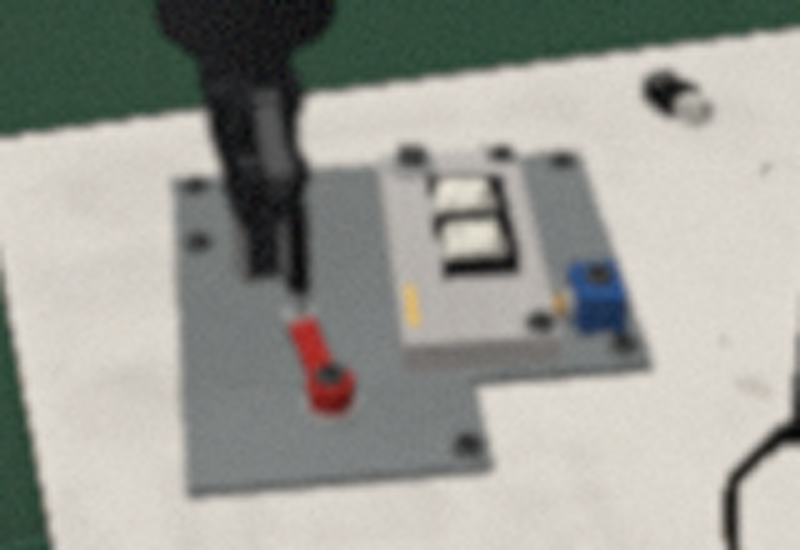

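Emit:
play_rows --moves '[[[0,3.0,0],[0.0008,0.0,-0.0029],0],[[0,6.0,0],[0.0015,0.0,-0.0058],0],[[0,9.0,0],[0.002,0.0,-0.0088],0],[[0,12.0,0],[0.0023,0.0,-0.0118],0],[[0,15.0,0],[0.0025,0.0,-0.0148],0]]'

```text
time: 18.4
ee_pos: [0.4622, 0.0809, 0.0463]
tcp_rot: [-89.9, -0.1, 75.1]
wrist_force: [-3.6, 3.6, -0.6]
opening: -0.0002
```

```bash
python3 - <<'E'
from p import *
obs()
sweep(75,.017,65,.017);print(cur())
sweep(65,.017,59,.017);print(cur())
E
```

```text
t 18.4 pos [0.4622 0.0809 0.0463] rot [-8.995e+01 -7.000e-02  7.506e+01] F [-3.57  3.62 -0.65] q [  9.9  -5.5 -20.9  74.7   0.1  24.8] op -0.0002
[[[0, 2.0, 0], [0.0006, 0.0, -0.0019], 0], [[0, 4.0, 0], [0.0011, 0.0, -0.0039], 0], [[0, 6.0, 0], [0.0015, 0.0, -0.0059], 0], [[0, 8.0, 0], [0.0019, 0.0, -0.0078], 0], [[0, 10.0, 0], [0.0022, 0.0, -0.0098], 0]]
[4.7283025e-01 8.0575454e-02 4.6000000e-02 6.5000000e+01]
[[[0, 1.2, 0], [0.0003, 0.0, -0.0012], 0], [[0, 2.4, 0], [0.0006, 0.0, -0.0023], 0], [[0, 3.6, 0], [0.0009, 0.0, -0.0035], 0], [[0, 4.8, 0], [0.0012, 0.0, -0.0047], 0], [[0, 6.0, 0], [0.0014, 0.0, -0.0059], 0]]
[4.78769132e-01 7.93508371e-02 4.60000000e-02 5.90000000e+01]
```

Emit:
play_rows --moves '[[[0,2.0,0],[0.0006,0.0,-0.0019],0],[[0,4.0,0],[0.0011,0.0,-0.0039],0],[[0,6.0,0],[0.0015,0.0,-0.0059],0],[[0,8.0,0],[0.0019,0.0,-0.0078],0],[[0,10.0,0],[0.0022,0.0,-0.0098],0]]'

```text
time: 18.9
ee_pos: [0.4723, 0.0805, 0.0463]
tcp_rot: [-89.9, -0.1, 65.1]
wrist_force: [-1.7, 3.8, -0.3]
opening: -0.0
```

Emit:
play_rows --moves '[[[0,1.2,0],[0.0003,0.0,-0.0012],0],[[0,2.4,0],[0.0006,0.0,-0.0023],0],[[0,3.6,0],[0.0009,0.0,-0.0035],0],[[0,4.8,0],[0.0012,0.0,-0.0047],0],[[0,6.0,0],[0.0014,0.0,-0.0059],0]]'

```text
time: 19.4
ee_pos: [0.4785, 0.0788, 0.0464]
tcp_rot: [-90.0, -0.0, 58.9]
wrist_force: [-1.8, 4.2, 0.0]
opening: 0.0002
```

```bash
python3 - <<'E'
from p import *
obs()
from workcell import camera
import cv2
for n in ("side",):
    c=camera(n)["img"][:,:,::-1]
    a=c[160:220,195:275]
    cv2.imwrite(f"pics/{n}10z.png",cv2.resize(a,None,fx=10,fy=10,interpolation=cv2.INTER_CUBIC))
sweep(59,.017,58,.017)
E
```

```text
t 19.4 pos [0.4785 0.0788 0.0464] rot [-8.999e+01 -3.000e-02  5.895e+01] F [-1.85  4.25  0.05] q [  9.3  -3.4 -18.9  74.5   0.   40.4] op 0.0002
[[[0, 0.2, 0], [0.0001, 0.0, -0.0002], 0], [[0, 0.4, 0], [0.0002, 0.0, -0.0003], 0], [[0, 0.6, 0], [0.0002, 0.0, -0.0005], 0], [[0, 0.8, 0], [0.0003, 0.0, -0.0007], 0], [[0, 1.0, 0], [0.0003, 0.0, -0.0009], 0]]
```

View pics/side10z.png

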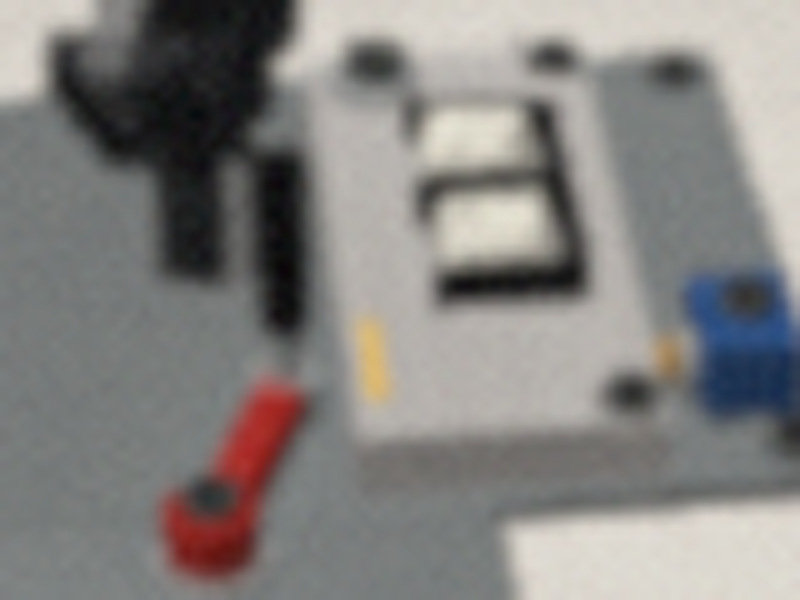

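Emit:
play_rows --moves '[[[0,0.2,0],[0.0001,0.0,-0.0002],0],[[0,0.4,0],[0.0002,0.0,-0.0003],0],[[0,0.6,0],[0.0002,0.0,-0.0005],0],[[0,0.8,0],[0.0003,0.0,-0.0007],0],[[0,1.0,0],[0.0003,0.0,-0.001],0]]'

```text
time: 19.95
ee_pos: [0.4795, 0.0784, 0.0464]
tcp_rot: [-90.0, -0.0, 57.9]
wrist_force: [-2.0, 4.9, 0.9]
opening: -0.0001
```

Emit:
play_rows --moves '[[[0,0.2,0],[0.0001,0.0,-0.0002],0],[[0,0.4,0],[0.0002,0.0,-0.0003],0],[[0,0.6,0],[0.0002,0.0,-0.0005],0],[[0,0.8,0],[0.0003,0.0,-0.0007],0],[[0,1.0,0],[0.0003,0.0,-0.001],0]]'

```text
time: 20.45
ee_pos: [0.4805, 0.0781, 0.0464]
tcp_rot: [-90.0, -0.0, 56.9]
wrist_force: [-1.9, 4.8, 2.6]
opening: 0.0
```

Emit:
play_rows --moves '[[[0,0.2,0],[0.0001,0.0,-0.0002],0],[[0,0.4,0],[0.0002,0.0,-0.0003],0],[[0,0.6,0],[0.0002,0.0,-0.0005],0],[[0,0.8,0],[0.0003,0.0,-0.0007],0],[[0,1.0,0],[0.0003,0.0,-0.001],0]]'

```text
time: 20.95
ee_pos: [0.4815, 0.0779, 0.0463]
tcp_rot: [-90.0, -0.0, 55.9]
wrist_force: [-1.6, 4.2, 1.5]
opening: 0.0001
```

Emit:
play_rows --moves '[[[0,0.2,0],[0.0001,0.0,-0.0002],0],[[0,0.4,0],[0.0002,0.0,-0.0003],0],[[0,0.5,0],[0.0002,0.0,-0.0005],0],[[0,0.7,0],[0.0002,0.0,-0.0007],0],[[0,0.7,0],[0.0002,0.0,-0.0007],0]]'

```text
time: 21.45
ee_pos: [0.4822, 0.0776, 0.0463]
tcp_rot: [-90.0, -0.0, 55.2]
wrist_force: [-1.5, 3.6, 2.2]
opening: 0.0002
```

Emit:
play_rows --moves '[[[0,0.2,0],[0.0001,0.0,-0.0002],0],[[0,0.4,0],[0.0002,0.0,-0.0003],0],[[0,0.5,0],[0.0002,0.0,-0.0005],0],[[0,0.6,0],[0.0002,0.0,-0.0006],0],[[0,0.6,0],[0.0002,0.0,-0.0006],0]]'

```text
time: 21.95
ee_pos: [0.4828, 0.0774, 0.0463]
tcp_rot: [-90.0, 0.0, 54.7]
wrist_force: [-1.9, 3.4, 2.4]
opening: -0.0002
```

```bash
python3 - <<'E'
from p import *
obs()
from workcell import camera
import cv2
for n in ("side",):
    c=camera(n)["img"][:,:,::-1]
    a=c[160:220,195:275]
    cv2.imwrite(f"pics/{n}11z.png",cv2.resize(a,None,fx=10,fy=10,interpolation=cv2.INTER_CUBIC))
E
```

```text
t 21.95 pos [0.4828 0.0774 0.0463] rot [-90.     0.    54.65] F [-1.9   3.39  2.36] q [  9.1  -2.8 -18.3  74.5  -0.   44.5] op -0.0002
```

View pics/side11z.png

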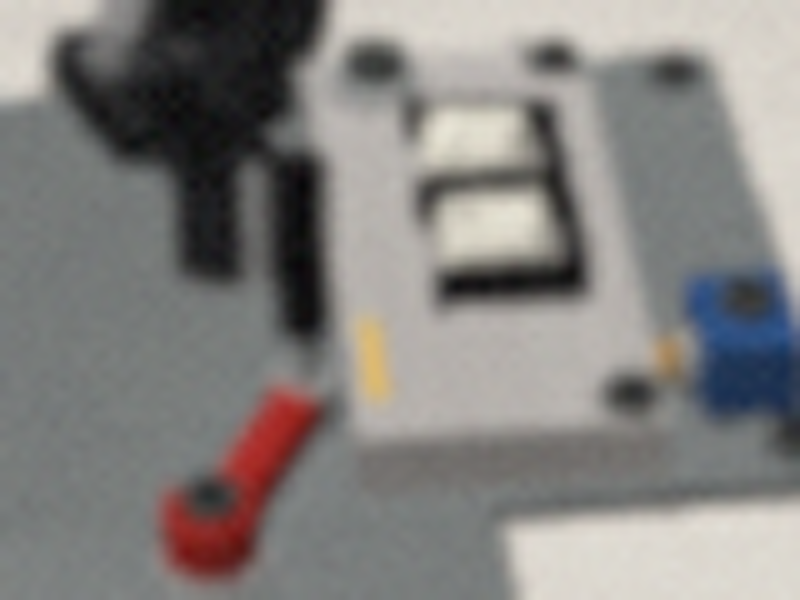

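Emit:
play_rows --moves '[[[0,0.2,0],[0.0001,0.0,-0.0002],0],[[0,0.4,0],[0.0002,0.0,-0.0003],0],[[0,0.5,0],[0.0002,0.0,-0.0005],0],[[0,0.6,0],[0.0002,0.0,-0.0006],0],[[0,0.6,0],[0.0002,0.0,-0.0006],0]]'

```text
time: 22.5
ee_pos: [0.4834, 0.0772, 0.0463]
tcp_rot: [-90.0, 0.0, 54.1]
wrist_force: [-2.0, 3.0, 2.6]
opening: 0.0001
```

Emit:
play_rows --moves '[[[0,0.2,0],[0.0001,0.0,-0.0002],0],[[0,0.3,0],[0.0002,0.0,-0.0003],0],[[0,0.4,0],[0.0002,0.0,-0.0004],0],[[0,0.5,0],[0.0002,0.0,-0.0005],0],[[0,0.5,0],[0.0002,0.0,-0.0005],0]]'

```text
time: 23.0
ee_pos: [0.4839, 0.0771, 0.0463]
tcp_rot: [-90.0, 0.0, 53.5]
wrist_force: [-3.2, 2.6, 1.2]
opening: -0.0004
```

Emit:
play_rows --moves '[[[0,0.2,0],[0.0001,0.0,-0.0001],0],[[0,0.3,0],[0.0001,0.0,-0.0002],0],[[0,0.4,0],[0.0001,0.0,-0.0003],0],[[0,0.4,0],[0.0001,0.0,-0.0004],0],[[0,0.4,0],[0.0001,0.0,-0.0004],0]]'

```text
time: 23.5
ee_pos: [0.4843, 0.0769, 0.0463]
tcp_rot: [-90.0, 0.0, 53.2]
wrist_force: [-2.6, 2.2, 2.1]
opening: -0.0002
```

Emit:
play_rows --moves '[[[0,0.2,0],[0.0001,0.0,-0.0001],0],[[0,0.3,0],[0.0001,0.0,-0.0002],0],[[0,0.4,0],[0.0001,0.0,-0.0003],0],[[0,0.4,0],[0.0001,0.0,-0.0004],0],[[0,0.4,0],[0.0001,0.0,-0.0004],0]]'

```text
time: 24.0
ee_pos: [0.4846, 0.0769, 0.0463]
tcp_rot: [-90.0, 0.0, 52.8]
wrist_force: [-3.2, 2.7, 2.2]
opening: 0.0
```

Emit:
play_rows --moves '[[[0,0.2,0],[0.0001,0.0,-0.0001],0],[[0,0.3,0],[0.0001,0.0,-0.0002],0],[[0,0.4,0],[0.0001,0.0,-0.0003],0],[[0,0.4,0],[0.0001,0.0,-0.0004],0],[[0,0.4,0],[0.0001,0.0,-0.0004],0]]'

```text
time: 24.5
ee_pos: [0.4847, 0.0769, 0.0463]
tcp_rot: [-90.0, 0.0, 52.4]
wrist_force: [-5.9, 3.8, 2.7]
opening: 0.0001
```

```bash
python3 - <<'E'
from p import *
obs()
from workcell import camera
import cv2
for n in ("side",):
    c=camera(n)["img"][:,:,::-1]
    a=c[160:220,195:275]
    cv2.imwrite(f"pics/{n}12z.png",cv2.resize(a,None,fx=10,fy=10,interpolation=cv2.INTER_CUBIC))
E
```

```text
t 24.5 pos [0.4847 0.0769 0.0463] rot [-89.96   0.    52.36] F [-5.86  3.83  2.73] q [  9.   -2.5 -18.1  74.5   0.   46.6] op 0.0001
```

View pics/side12z.png

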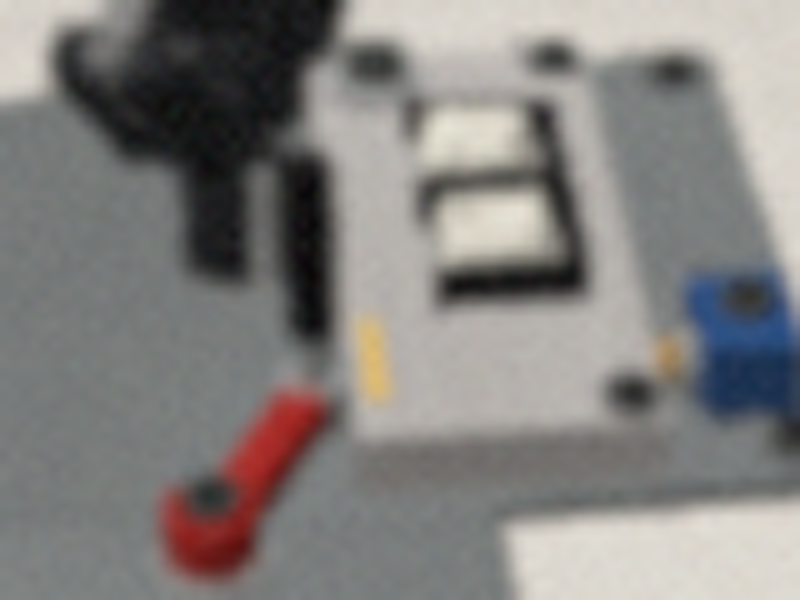

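Emit:
play_rows --moves '[[[0,0,0],[0,0,-0.0001],0],[[0,0,0],[0,0,-0.0002],0],[[0,0,0],[0,0,-0.0002],0],[[0,0,0],[0,0,-0.0002],0],[[0,0,0],[0,0,-0.0002],0]]'

```text
time: 25.05
ee_pos: [0.4848, 0.0768, 0.0462]
tcp_rot: [-89.9, 0.0, 52.4]
wrist_force: [-5.1, 4.9, 3.1]
opening: 0.0004
```

Emit:
play_rows --moves '[[[0,0,0],[0,0,0.0006],0],[[0,0,0],[0,0,0.002],0],[[0,0,0],[0,0,0.012],0],[[0,0,0],[0,0,0.03],0],[[0,0,0],[0,0,0.05],0]]'

```text
time: 25.55
ee_pos: [0.4444, 0.1076, 0.0461]
tcp_rot: [-90.0, 0.0, 52.3]
wrist_force: [-0.3, -0.7, -0.0]
opening: 0.0002
```

Emit:
play_rows --moves '[[[0,0,0],[0,-0.02,0.02],0],[[0,0,0],[0,-0.06,0.05],0],[[0,0,0],[0,-0.1,0.07],0],[[0,0,0],[0,-0.14,0.08],0],[[0,0,0],[0,-0.16,0.1],0]]'

```text
time: 26.05
ee_pos: [0.3658, 0.1689, 0.2096]
tcp_rot: [-90.1, -0.2, 52.4]
wrist_force: [-0.3, -0.2, -0.1]
opening: -0.0001
```

Emit:
play_rows --moves '[[[0,0,0],[-0.02,0,0.04],0],[[0,0,0],[-0.02,0,0.08],0],[[0,0,0],[-0.02,0,0.12],0],[[0,0,0],[-0.02,0,0.16],0],[[0,0,0],[-0.02,0,0.16],0]]'

```text
time: 26.55
ee_pos: [0.2236, 0.2519, 0.2064]
tcp_rot: [-90.0, -0.1, 52.7]
wrist_force: [0.3, 0.1, -0.2]
opening: 0.0
```

```bash
python3 - <<'E'
from p import *
obs()
from workcell import camera
import cv2
for n in ("side","top"):
    c=camera(n)["img"][:,:,::-1]
    cv2.imwrite(f"pics/{n}13.png",c)
    a=c[135:245,150:310] if n=="side" else c[130:250,140:290]
    cv2.imwrite(f"pics/{n}13z.png",cv2.resize(a,None,fx=5,fy=5,interpolation=cv2.INTER_CUBIC))
E
```

```text
t 26.55 pos [0.2236 0.2519 0.2064] rot [-8.996e+01 -6.000e-02  5.272e+01] F [ 0.33  0.08 -0.18] q [ 48.4 -24.6 -18.2  96.4   0.   85.6] op 0.0
```

View pics/side13z.png

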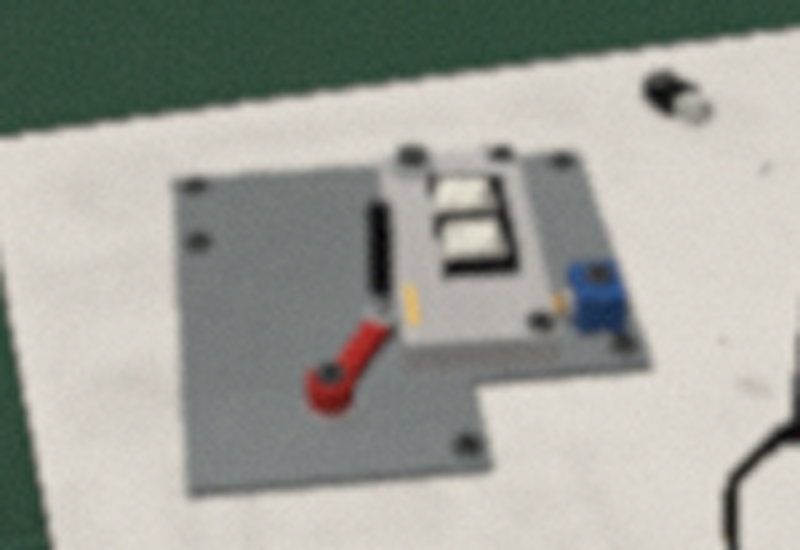

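View pics/top13z.png

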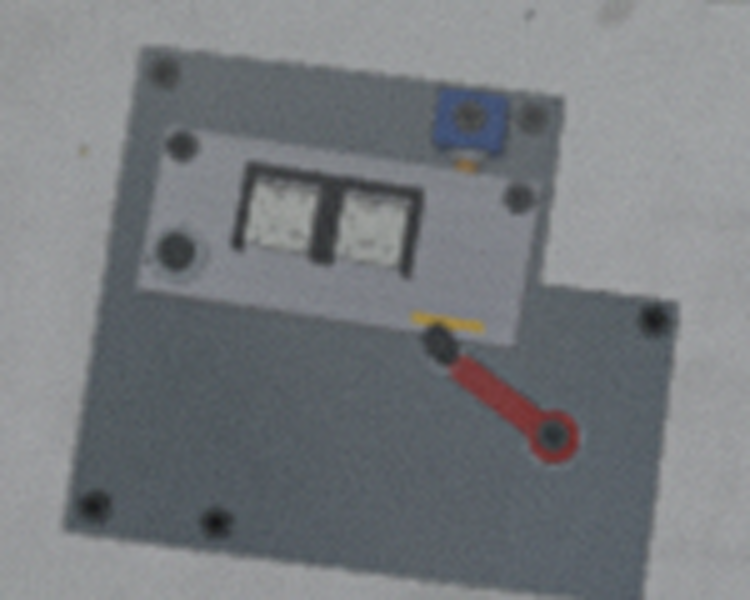

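View pics/top13.png

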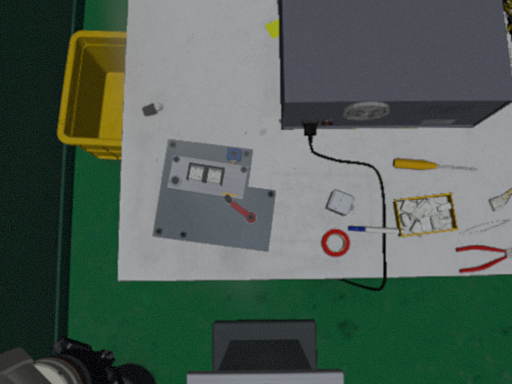

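```bash
python3 - <<'E'
from h import *
from scipy.optimize import least_squares
np.set_printoptions(precision=4,suppress=True)
T=lambda u,v: zt(u,v)
P={'g':(-.016,.016),'h':(-.016,-.144),'i':(.054,-.144),'j':(.054,.016)}
tp={'g':T(137,290),'h':T(515,346),'i':T(546,180),'j':T(164,126)}
w=lambda p,q,z:[q[0]+np.cos(q[2])*p[0]-np.sin(q[2])*p[1],q[1]+np.sin(q[2])*p[0]+np.cos(q[2])*p[1],z]
f=least_squares(lambda q:np.concatenate([proj("top",[w(P[k],q,.024)])[0]-tp[k] for k in P]),[.54,.18,-.17]);q=f.x
print(q,np.abs(f.fun).max())
def loc(p): d=np.array(p)[:2]-q[:2];c,s=np.cos(q[2]),np.sin(q[2]);return np.array([c*d[0]+s*d[1],-s*d[0]+c*d[1]])
print("handle top",loc(at_z("top",[T(436,333)],.081)[0]),"handle foot",loc(at_z("top",[T(444,355)],.034)[0]),"tip",loc([.5768,.0611]))
E
```

```text
[ 0.5423  0.1793 -0.1615] 0.8642577163365956
handle top [-0.0233 -0.1162] handle foot [-0.0257 -0.1161] tip [ 0.0531 -0.1111]
```

```bash
python3 -c "
from workcell import job_done; print(job_done())"
```

```text
the job is handed in; nothing more can be done
None
```

The plate is on the stop screw, the lever's nose rests against its near edge, and I handed the job in at about 26.6 s. No verdict came back.

**Pressing the plate:** I swung the plate round with the shut fingers and felt for the screw. I then held it there for about 1.5 s at 8 to 9 N, read at the wrist, with the lever still open at about 1.7 rad. The highest wrist reading while pressing was about 10 N.

**Closing the lever:** I pushed the black handle round until the tangential force rose from about 3.6 N, which is lever friction, to 7 N. That puts about 4 N on the plate and screw by my estimate. I then backed the arm well clear, and the wrist force read about zero.

**Last checks:** These come from the final top picture and are good to about 2 mm:

| Point | In the plate's frame | Limit |
|---|---|---|
| Screw tip | x = +53 mm | below 55.5 mm |
| Nose | x = -23 to -26 mm, y = -116 mm | x above -26.5 mm, y below -90 mm |

- **Nose margin:** the picture alone leaves little room on the nose's x. The stronger evidence is the force rise when it touched.
- **Other objects:** the tape, tally counter and marker look unmoved in the final picture, by eye only.
- **Disagreement with the brief:** the plate started about 0.96 rad from the jig's heading, not 0.3 to 0.55 rad. It swung home without trouble.

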